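# Empty the bench chip trap with the hook rod

## Task

Slide the chip trap's gate open by its red grip until it clicks into the open stop, then reach down the slanting chute with the wooden-handled hook rod and lift the wire catch basket out by its bail without tipping it over. Set the basket down gently, upright in the wooden sorting tray, unhook it, and hang the hook rod back in its slot in the tool rack. Leave the gate at its open stop and the other things on the bench where they are.

Things in the scene. Friction and masses are not known exactly. Their poses are not given: they have to be found in the camera images.
- gate (a joint): opening of the chip trap's aluminium gate plate, m: 0 shut, 0.085 open stop (port clear), 0.105 hard end (too far). Slides along -y of trap_mouth, friction 1.5 N. A sprung ball clicks into a notch at 0 and 0.085: it draws a plate that is let go into the notch from 2 mm off, and takes about 10 N to leave. Starts loose at 0.012 to 0.03.
- gate_grip (a point): centre of the upright red grip on the gate plate: block 40 mm (x) by 16 mm (y, the way the plate slides) by 30 mm (z: 16 mm below to 15 mm above this point). Axes of trap_mouth, so it leans 40 degrees to the robot. Beside it along y the flat plate and sill are clear, 16 mm or more below this point; guide rails run along y at x 44 to 65 and -65 to -44 mm, 8 mm below it.
- trap_mouth (a point): centre of the chip trap's port (fixed), 198 mm above the bench, upper end of a straight slanting chute. z: out along the chute's axis, 40 degrees from vertical, leaning to the robot; x: up the slope, away from the robot; y: level. Chute 80 by 80 mm inside, clear plastic on its y sides, 200 mm deep; a 7 mm wide ledge round its inside has its upper face 146 mm down.
- chute: the trap's chute with the gate's body, same origin and axes as trap_mouth. The gate's body and rails rise to z = 16 mm, the port widening smoothly to x -49 and 49 mm there, and span x -65 to 65 mm, y -115 to 52 mm; the open plate with its grip reaches to y = -145 mm and z = 39 mm. Behind the chute (x) stands the trap's grey chip box, 195 mm high with its capped spigot.
- basket: square steel wire catch basket, 60 by 60 by 38 mm, with a 76 mm square flat rim at its top and a stiff wire bail; 0.11 to 0.22 kg. Origin: centre of its underside; z: up through the bail. It hangs by its rim on the ledge in the chute, axes within 4 degrees of trap_mouth's, rim near the chute's lower (-x) wall. Open inside; dowel plugs lie up to 15 mm high on its floor.
- basket_bail (a point): top middle of the basket's bail, 72 mm above its underside, on the centre line of the 5 mm wire; basket axes. The bail lies in the basket's y-z plane: it falls 5 mm over 25 mm to either side along y, then runs down to the rim at y -33 and 33 mm. Hung on a hook, it swings freely: out of the chute the basket comes upright by itself.
- hook: hook rod: wooden handle 26 by 26 by 85 mm, below it a 6 mm steel rod that ends in a J-shaped hook; 0.1 kg. Origin: centre of the handle's underside; z: along the rod to the handle's end; x: the way the hook points.
- hook_grip (a point): centre of the hook rod's handle, 42.5 mm above the handle's underside; axes of hook (the handle's flats look along x and y).
- hook_bend (a point): middle of the hook's bend on the centre line of its 6 mm wire, 9 mm along x from the rod's line, 172 mm below the handle's underside. The bend runs along x from the rod (-9 mm) to the upturned tip (+9 mm), whose end stands 19 mm above the bend's centre line. Clear gap between rod and tip: 12 mm.
- rack: plywood tool rack (fixed): ledge 12 mm thick, upper face 205 mm above the bench, with two slots open to the front; a back board behind it rises 34 mm above the ledge, 55 mm behind the hung rods. Origin on the bench; z up, x front to back, y to its left. Hook rod (hook to the back) and yellow turnscrew each hang in a slot by the handle; which is where varies.
- rack_slot_a (a point): the rack's -y slot, at the place on the ledge's upper face where the middle of a hung rod stands; rack axes. 14 mm wide in y, open at the front 37 mm before this point, its end 9 mm behind it. Handles rest on the ledge, rods hang through the slot: lift a tool a few mm and draw it to the front to take it out.
- rack_slot_b (a point): the rack's +y slot, 110 mm from rack_slot_a; the same in all else.
- tray_in (a point): centre of the inner floor of the wooden sorting tray (fixed), 6 mm above the bench; inside 168 mm (x) by 138 mm (y), walls 6 mm thick that rise to 24 mm above the bench.
- turnscrew: yellow-handled turnscrew hanging in the other slot of the rack; handle 26 mm thick, 93 mm long; origin in the middle of the handle's underside. Not to be disturbed.
- mallet: wooden mallet lying on the bench, head 68 mm thick, 250 mm long over all; origin on the bench 85 mm from the head's middle. Not to be disturbed.
- hammer: claw hammer with a black handle lying on the bench, 260 mm long, 26 mm high; origin at its middle. Not to be disturbed.
- toy_truck: wooden toy truck, 150 by 92 by 73 mm, standing on the bench; origin under its middle. Not to be disturbed.
- glue: white glue bottle with an orange cap, 56 mm thick, 160 mm tall; origin under its middle. Not to be disturbed.
- sander: cork sanding block with a wooden grip, 120 by 65 by 42 mm; origin under its middle. Not to be disturbed.
- dowel_box: open plywood box of dowels, 90 by 90 mm, dowels to 110 mm high; origin under its middle. Not to be disturbed.

How it is judged (in metres and radians):
On the way, in this order (a step that is already met when the one before it is completed fails the run):
1. the gate stands in its open stop (value of joint gate between 0.0825 and 0.0875 m and velocity of joint gate between -0.01 and 0.01 m/s), for 0.2 s.
2. the basket is lifted clear of the chute on the hook rod, not by the fingers (z of basket_bail in the frame of trap_mouth above 0.08 m and contact force between hook and basket above 0.3 N and contact force between the fingers and basket below 0.1 N), for 0.1 s.
3. the basket stands upright on the floor of the sorting tray, off the hook (x of basket_bail in the frame of tray_in between -0.07 and 0.07 m and y of basket_bail in the frame of tray_in between -0.055 and 0.055 m and z of basket_bail in the frame of tray_in between 0.066 and 0.078 m and angle between basket_bail's own z axis and vertical below 0.1 rad and linear speed of basket below 0.03 m/s and contact force between hook and basket below 0.1 N), for 0.2 s.
At the end, for the whole second after the job is handed in: Gate within 2.5 mm of its open stop; basket still and upright (0.1 rad) on the sorting tray's floor, bail middle within 70 mm (x) and 55 mm (y) of its centre, off the hook; hook rod hanging still and upright in a rack slot, handle on the ledge, at most 28 mm in front of its old place (all of step 1 and all of step 3 and ((x of hook_grip in the frame of rack_slot_a between -0.028 and 0.012 m and y of hook_grip in the frame of rack_slot_a between -0.012 and 0.012 m and z of hook_grip in the frame of rack_slot_a between 0.037 and 0.049 m) or (x of hook_grip in the frame of rack_slot_b between -0.028 and 0.012 m and y of hook_grip in the frame of rack_slot_b between -0.012 and 0.012 m and z of hook_grip in the frame of rack_slot_b between 0.037 and 0.049 m)) and angle between hook_grip's own z axis and vertical below 0.1 rad and linear speed of hook below 0.03 m/s); the robot touches nothing.
It fails at once if another thing on the bench or in the rack is disturbed (moved more than 30 mm) (distance of any of turnscrew, mallet, hammer, toy_truck, glue, sander, dowel_box from where it was at the start of the episode above 0.03 m).
It fails at once if the basket is tipped so far (1.2 rad) that what it caught falls out (angle between basket_bail's own z axis and vertical above 1.2 rad).
It fails at once if the basket is dropped or banged down in the tray (more than 30 N) (contact force between basket and tray above 30 N).
It also fails if it takes over 72 s, if anything falls off the work surface, if the arm or the gripper's body presses on something with over 40 N, if the wrist force passes 120 N, or if a joint passes its speed limit or range.

## Robot

A 6-joint arm with a two-finger parallel gripper is mounted at the origin on the work surface. World frame = base frame: x ahead of the robot, y to its left, z up, the work surface at z = 0. Lengths are in m, angles in degrees, forces in N, time in s.
With the tool pointing down it reaches from about 0.4 to 0.825 m from the base axis. Payload 7 kg.
Tool frame: the origin (TCP) lies between the finger pads; the fingertips stand 19 mm ahead of it and the grasp point (between the pads) is the TCP (r.finger_overhang is the distance from the TCP to the fingertips, in m); z points along the fingers, y is the direction in which the jaws open and shut (so a half turn about z gives the same grasp; the last joint's range is limited). The gripper opens to 88 mm and grips with 3 to 60 N. Pads are 19 mm wide; open, the fingers measure 130 mm over their backs; the gripper's body (78 mm by 193 mm) begins 47 mm behind the grasp point.
Start: joints at [88.127, 20.546, 0.682, 0, -70.136, -16.507], TCP at [0.213, 0.641, 0.246] pointing down, gripper open.
Joint ranges: [-176.03, 176.03], [-82.01, 121.73], [-58.28, 71.71], [-173.87, 95.51], [-174.79, -0.11], [-173.66, 173.66]. Speed limits (degrees/s): [136.94, 136.94, 172.46, 180, 180, 180].

## Interface

Orientations are given as [roll, pitch, yaw] about the fixed x, y, z axes, in that order (R = Rz(yaw) Ry(pitch) Rx(roll)).
In Python, from plant import r, optics gives the robot as it stands. The module is installed in compiled form; this text tells all that it offers.
- The arm moves only by the tool step_arm, never from a script. Its argument "increments" is a list of rows, each an object of numbers: "tx", "ty", "tz": the shift along the world's x, y, z in mm; "ax", "ay", "az": the turn, a rotation vector about the world's x, y, z in degrees; "claw": the gripper command: -1 is shut, 1 is fully open, values between are in proportion. In form: [{"tx": .., "ty": .., "tz": .., "ax": .., "ay": .., "az": .., "claw": ..}, ...]. A call has 1 to 12 rows; each row shifts and turns the commanded pose from where the row before left it; what a row does not reach is not made up. A row lasts 1/10 s, in which the tool goes at most 50 mm and 8.59 degrees, less where a joint would pass 70% of its speed; a pose out of reach is approached as far as the arm can. A call with a gripper value outside its range is refused whole. The fingers move at their own pace and stop on an object; "newtons" is the grip in N (left out, the last holds). Time passes only in rows, so rows that do not move let the fingers close. It gives the time, the measured TCP pose, the force and the opening at its end, in the units of the state.
- r.get_state(): the state, without advancing time (a new reading comes with each control period).
- optics.capture(name): name is "side" or "top"; returns a dict with "image" (420x560x3 uint8, blue, green, red), "depth" (420x560 float32, m along the optical axis (not along the pixel's ray), 0 where there is no reading), "fx", "fy", "cx", "cy" (pixels), "R" (3x3) and "t" (3): a world point X has camera coordinates R X + t. Camera axes: x right, y down, z forward; pixel columns grow to the right and rows downward; lengths in m; the calibration is good to about 2 mm. A picture is of the moment at which its call begins.
- r.close_job(): hands the job in, once; it reports no verdict.
The state is a dict: "time_s": time; "joints": joint angles; "qd": joint speeds; "joint_torque": joint torques, N m; "tcp_pos": TCP position; "eef_rot": TCP orientation; "contact_force": force on the tool from outside, world axes, zero at the start; "moment": the same for the moment, N m; "gripper_width": finger opening in m.
Only numpy, scipy, OpenCV 4.12 (cv2) and the standard library are available. Lean on these libraries where they do the work, as an engineer would, in place of code of your own. Each camera call takes 0.05 s, during which the arm holds its last target. There are 200 camera calls.

## Working session

There is one attempt and no reset: what is moved stays moved. The work goes in short steps, Python scripts to look and compute and a tool call to move; the robot and the scene stay as the last step left them, time stands still between calls to the robot, and variables do not carry over. Pictures are saved under pics/ and viewed, about 8 in all and at most 12, crops included, and the job is handed in when it is done.

Besides the shell and the picture viewer there is one more tool, called after "Call:" by a JSON object that holds its "op" and its "data", one argument or row to a line. step_arm: Moves the arm, as the interface text tells. Its arguments: {"type":"object","properties":{"increments":{"type":"array","items":{"type":"object","properties":{"tx":{"type":"number"},"ty":{"type":"number"},"tz":{"type":"number"},"ax":{"type":"number"},"ay":{"type":"number"},"az":{"type":"number"},"claw":{"type":"number"}}}},"newtons":{"type":"number"}},"required":["increments"]}

```bash
mkdir -p pics; cat > h.py <<'E'
import numpy as np, cv2, pickle
from plant import r, optics
def cap(n):
    c=optics.capture(n); pickle.dump(c,open(f'{n}.pkl','wb')); return c
def load(n): return pickle.load(open(f'{n}.pkl','rb'))
def pt(c,u,v,d=None):
    d=c['depth'][int(v),int(u)] if d is None else d
    p=np.array([(u-c['cx'])/c['fx']*d,(v-c['cy'])/c['fy']*d,d]); return c['R'].T@(p-c['t'])
def plane(c,u,v,z):
    o=-c['R'].T@c['t']; k=c['R'].T@np.array([(u-c['cx'])/c['fx'],(v-c['cy'])/c['fy'],1]); return o+k*(z-o[2])/k[2]
def cloud(c):
    v,u=np.mgrid[:420,:560]; d=c['depth']; p=np.stack([(u-c['cx'])/c['fx']*d,(v-c['cy'])/c['fy']*d,d],-1)
    P=(p-c['t'])@c['R']; P[d==0]=np.nan; return P
def proj(c,X):
    p=c['R']@np.array(X)+c['t']; return np.array([c['fx']*p[0]/p[2]+c['cx'],c['fy']*p[1]/p[2]+c['cy']])
E
python3 - <<'E'
from h import *
for n in('side','top'):
    c=cap(n); cv2.imwrite(f'pics/{n}0.png',cv2.resize(c['image'],(784,588),interpolation=cv2.INTER_CUBIC)); print(n,c['fx'],c['cx'],c['cy'],(-c['R'].T@c['t']).round(3),c['R'].round(3).tolist())
print(r.get_state(), r.finger_overhang)
E
```

```text
side 465.48431807099246 286.31628416753676 205.84312054394655 [-0.265 -0.758  0.768] [[0.697, -0.717, -0.024], [-0.373, -0.333, -0.866], [0.613, 0.612, -0.499]]
top 480.0311943645569 282.27312290299545 221.87375619020503 [ 3.400e-01 -1.000e-03  1.397e+00] [[-0.018, -1.0, -0.008], [-0.991, 0.019, -0.134], [0.134, 0.005, -0.991]]
{'time_s': 0.1, 'joints': array([ 8.81259356e+01,  2.05881287e+01,  6.39304212e-01, -1.73510254e-02,
       -7.01343757e+01, -1.65073961e+01]), 'qd': array([-0.05499439, -0.11510445,  0.05094971,  0.15089354,  0.01884232,
       -0.05975979]), 'joint_torque': array([-1.18322569e-03, -5.84160841e+01,  2.93751955e+01,  7.01562926e+00,
        1.01806229e-02, -5.27700149e-05]), 'tcp_pos': array([0.21274712, 0.64017802, 0.24471069]), 'eef_rot': array([ 1.79915594e+02, -8.00299306e-03, -1.83873626e+01]), 'contact_force': array([-0.81681951, -0.28994485,  0.38864687]), 'moment': array([-0.0202912 , -0.00944979,  0.03195135]), 'gripper_width': 0.08764288552312124} 0.019
```

View pics/side0.png

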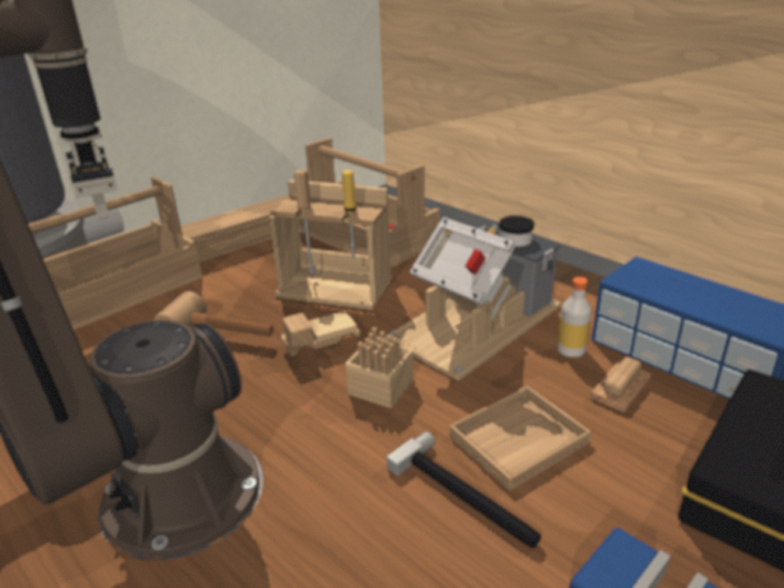

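View pics/top0.png

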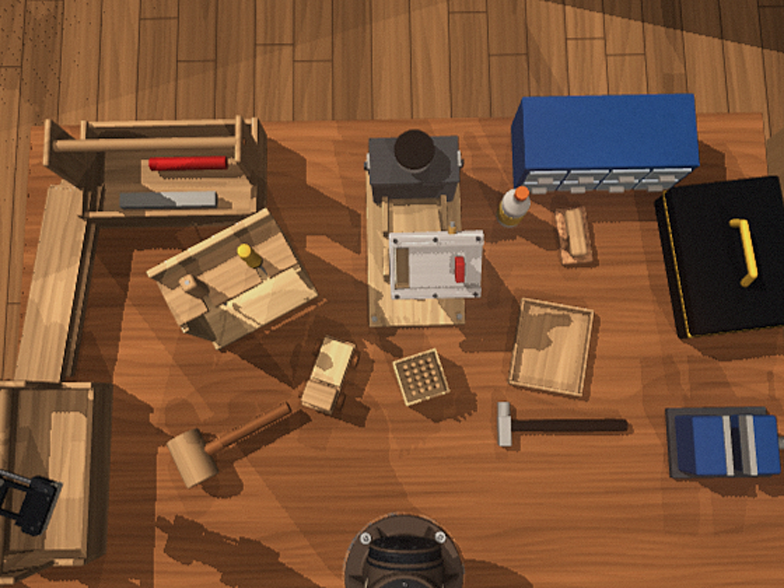

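The side view shows the rack with the hook rod's wooden handle on the left and the yellow turnscrew on the right, and the white gate with its red grip near (475,260). The top view (1.4x scale) has the hook handle at (188,284), turnscrew (248,254), grip (459,268), gate frame x 390–482 and y 232–298, and tray (552,347). I'll measure these next.

```bash
cat > m.py <<'E'
from h import *
T=load('top');S=load('side')
def mask(c,lo,hi,box):
    m=cv2.inRange(cv2.cvtColor(c['image'],cv2.COLOR_BGR2HSV),lo,hi); k=np.zeros_like(m); x0,y0,x1,y1=box; k[y0:y1,x0:x1]=255; return m&k
def tri(uT,uS):
    A=[];b=[]
    for c,u in((T,uT),(S,uS)):
        o=-c['R'].T@c['t'];k=c['R'].T@np.array([(u[0]-c['cx'])/c['fx'],(u[1]-c['cy'])/c['fy'],1]);k/=np.linalg.norm(k)
        Q=np.eye(3)-np.outer(k,k);A.append(Q);b.append(Q@o)
    x,res,_,_=np.linalg.lstsq(np.vstack(A),np.hstack(b),rcond=None);return x.round(4),(res**.5).round(4)
P=cloud(T);PS=cloud(S)
# red grip
mt=mask(T,(0,150,60),(8,255,255),(310,170,345,215));ms=mask(S,(0,150,60),(8,255,255),(320,165,360,205))
for n,m,c,p in(('T',mt,T,P),('S',ms,S,PS)):
    ys,xs=np.nonzero(m);q=p[ys,xs];print('grip',n,len(xs),xs.mean(),ys.mean(),np.nanmedian(q,0).round(4),np.nanmin(q,0).round(3),np.nanmax(q,0).round(3))
# white plate/rails
mw=mask(T,(0,0,120),(179,45,255),(270,160,352,218)); n,l,st,ct=cv2.connectedComponentsWithStats(mw);i=1+st[1:,4].argmax()
ys,xs=np.nonzero(l==i);q=P[ys,xs];q=q[~np.isnan(q[:,0])]
c0=np.median(q,0);A=np.c_[q[:,:2],np.ones(len(q))];co=np.linalg.lstsq(A,q[:,2],rcond=None)[0];nrm=np.array([-co[0],-co[1],1]);nrm/=np.linalg.norm(nrm)
d=(q-c0)@nrm;g=abs(d-np.median(d))<.012;print('white',st[i],len(q),'normal',nrm.round(3),'std',d.std(),np.degrees(np.arccos(nrm[2])))
print(' rect',cv2.minAreaRect(np.c_[xs,ys].astype(np.float32)), cv2.boxPoints(cv2.minAreaRect(np.c_[xs,ys].astype(np.float32))).round(1).tolist())
# handles
for nm,lo,hi,bT in(('hookbox',(5,30,60),(30,255,255),(120,190,150,215)),('turn',(20,150,80),(35,255,255),(160,165,190,200))):
    m=mask(T,lo,hi,bT);ys,xs=np.nonzero(m);q=P[ys,xs];k=q[:,2]>.265;print(nm,k.sum(),xs[k].mean(),ys[k].mean(),np.nanmedian(q[k],0).round(4),np.nanmin(q[k],0).round(4),np.nanmax(q[k],0).round(4))
# height map stats: rack boards
box=P[150:260,90:240].reshape(-1,3)
k=(box[:,2]>.225)&(box[:,2]<.25);print('backboard rect',k.sum(),cv2.minAreaRect((box[k,:2]*1000).astype(np.float32)))
k=(box[:,2]>.195)&(box[:,2]<.215);print('ledge',k.sum(),cv2.minAreaRect((box[k,:2]*1000).astype(np.float32)))
q=P[210:290,360:430].reshape(-1,3);k=(q[:,2]>.019)&(q[:,2]<.03);print('tray',k.sum(),cv2.minAreaRect((q[k,:2]*1000).astype(np.float32)))
q=P[80:160,20:195].reshape(-1,3);print('caddy max z',np.nanmax(q,0))
q=P[90:140,255:335].reshape(-1,3);print('chipbox max',np.nanmax(q,0),np.nanmin(q,0))
v=T['image'];cv2.imwrite('pics/crop1.png',np.hstack([cv2.resize(v[155:225,265:355],(540,420),interpolation=cv2.INTER_CUBIC)]))
E
python3 m.py
```

```text
grip T 116 327.87068965517244 192.1293103448276 [ 0.5702 -0.1087  0.2284] [ 0.551 -0.116  0.212] [ 0.596 -0.102  0.242]
grip S 106 339.12264150943395 186.3490566037736 [ 0.567  -0.1177  0.2216] [ 0.548 -0.122  0.202] [ 0.583 -0.108  0.237]
white [ 278  165   67   49 2452] 2438 normal [-0.615 -0.035  0.788] std 0.01074052241479058 38.04581334476467
 rect ((311.4329528808594, 188.58522033691406), (47.06517791748047, 66.4188232421875), 88.40885925292969) [[277.6000061035156, 166.0], [344.0, 164.10000610351562], [345.29998779296875, 211.1999969482422], [278.8999938964844, 213.0]]
hookbox 140 134.97857142857143 202.35 [0.543  0.3501 0.2888] [0.5302 0.338  0.2653] [0.5611 0.3672 0.2949]
turn 80 174.3 179.225 [0.5948 0.2574 0.2971] [0.5848 0.246  0.2654] [0.6084 0.2678 0.3045]
backboard rect 799 ((596.366455078125, 317.8267822265625), (84.87771606445312, 239.074951171875), 27.634044647216797)
ledge 3070 ((578.7008056640625, 309.27288818359375), (114.05117797851562, 240.82489013671875), 27.615283966064453)
tray 474 ((425.986328125, -306.449462890625), (152.35768127441406, 227.5220947265625), 78.0266342163086)
caddy max z [1.33415409 1.24153108 0.24418168]
chipbox max [0.93886846 0.08442308 0.20158014] [ 0.75517274 -0.15851487 -0.00868219]
```

View pics/crop1.png

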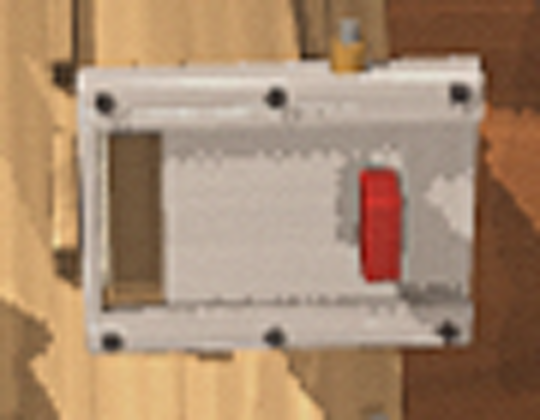

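The crop shows the gate's top face with corners, in full-image pixels, at (278,166.7), (345.3,165), (343.3,212) and (280,213.7). The red grip spans u 325–332, and the port is open by about 10 px (roughly 23 mm).

```bash
cat > m2.py <<'E'
from m import *
from scipy.optimize import least_squares
from scipy.spatial.transform import Rotation as Ro
print('-----')
def trapR(yaw): return Ro.from_euler('z',yaw).as_matrix()@np.array([[np.cos(np.radians(40)),0,-np.sin(np.radians(40))],[0,1,0],[np.sin(np.radians(40)),0,np.cos(np.radians(40))]])
cs=np.array([[65,52,16],[65,-115,16],[-65,-115,16],[-65,52,16]])/1e3
uv=np.array([[78,70],[482,60],[470,342],[90,352]])/6+[265,155]
f=lambda p:np.concatenate([proj(T,np.r_[p[:2],.198]+trapR(p[2])@k)-u for k,u in zip(cs,uv)])
s=least_squares(f,[.57,-.05,0]);print('trap',s.x[:2].round(4),np.degrees(s.x[2]).round(2),'res px',s.fun.round(2)); Rm=trapR(s.x[2]);O=np.r_[s.x[:2],.198]
print('side proj of corners',[proj(S,O+Rm@k).round(1).tolist() for k in cs])
for c,m,p in((T,mt,P),(S,ms,PS)):
    ys,xs=np.nonzero(m);q=(p[ys,xs]-O)@Rm;q=q[q[:,2]>.034];print('grip top pts in trap frame med',len(q),np.nanmedian(q,0).round(4),np.nanmin(q,0).round(3),np.nanmax(q,0).round(3))
print('grip tri(centroid)',tri((327.87,192.13),(339.12,186.35)))
q=(P.reshape(-1,3)-O)@Rm; 
# chute white face heights check
k=(abs(q[:,0])>.048)&(abs(q[:,0])<.062)&(q[:,1]>-.11)&(q[:,1]<.045)&(abs(q[:,2]-.016)<.02);print('rail z',k.sum(),np.nanmedian(q[k,2]))
# handle tops
for nm,lo,hi,b,z in(('hook',(5,30,60),(30,255,255),(120,190,150,215),.29),('turn',(20,150,80),(35,255,255),(160,165,190,200),.298)):
    m=mask(T,lo,hi,b)&np.uint8(np.where(abs(P[:,:,2]-z)<.009,255,0)); ys,xs=np.nonzero(m);u=(xs.mean(),ys.mean());print(nm,len(xs),u,plane(T,*u,z).round(4),np.nanmedian(P[ys,xs],0).round(4), cv2.minAreaRect((P[ys,xs][:,:2]*1000).astype(np.float32)))
    k=np.argwhere(abs(PS[:,:,2]-z)<.006);k=[t for t in k if np.hypot(*(PS[t[0],t[1],:2]-plane(T,*u,z)[:2]))<.02]
    if k: k=np.array(k);print('  side pts',len(k),PS[k[:,0],k[:,1]].mean(0).round(4))
print('tray',[plane(T,u/1.4,v/1.4,.024)[:2].round(4).tolist() for u,v in((525,299),(593,312),(583,397),(511,385))])
E
python3 m2.py | sed -n '/-----/,$p'
python3 - <<'E'
import sys; sys.path.insert(0,'.')
from h import *
S=load('side');T=load('top')
a=cv2.resize(T['image'][165:235,90:210],(480,280),interpolation=cv2.INTER_CUBIC);b=cv2.resize(S['image'][110:220,185:285],(320,352),interpolation=cv2.INTER_CUBIC)
c=cv2.resize(T['image'][205:290,355:435],(320,340),interpolation=cv2.INTER_CUBIC)
o=np.zeros((600,800,3),np.uint8);o[:280,:480]=a;o[:352,480:]=b;o[280+0:280+320,:320]=c[:320];cv2.imwrite('pics/crop2.png',o)
E
```

```text
-----
trap [ 0.5904 -0.038 ] 0.55 res px [-0.33  0.86  0.67  0.57  0.41 -0.83 -0.77 -0.68]
side proj of corners [[316.2, 153.8], [366.6, 171.0], [341.1, 214.6], [292.0, 193.5]]
grip top pts in trap frame med 86 [ 0.0007 -0.0708  0.0391] [-0.022 -0.078  0.034] [ 0.02  -0.064  0.043]
grip top pts in trap frame med 60 [-0.0026 -0.0778  0.0391] [-0.02  -0.083  0.034] [ 0.014 -0.069  0.043]
grip tri(centroid) (array([ 0.5737, -0.1104,  0.2159]), array([0.0014]))
rail z 676 0.016964378009440704
hook 116 (np.float64(134.1293103448276), np.float64(201.74137931034483)) [0.5443 0.3519 0.29  ] [0.5438 0.3516 0.2896] ((545.697998046875, 353.1324768066406), (26.327796936035156, 25.575414657592773), 30.255651473999023)
  side pts 34 [0.5427 0.3458 0.2885]
turn 70 (np.float64(173.84285714285716), np.float64(178.52857142857144)) [0.5962 0.2574 0.298 ] [0.5962 0.2578 0.2974] ((597.0181274414062, 257.389892578125), (22.914520263671875, 19.538352966308594), 7.679895877838135)
  side pts 23 [0.5951 0.2525 0.2961]
tray [[0.5452, -0.2615], [0.5155, -0.3999], [0.3427, -0.3698], [0.3694, -0.2255]]
```

View pics/crop2.png

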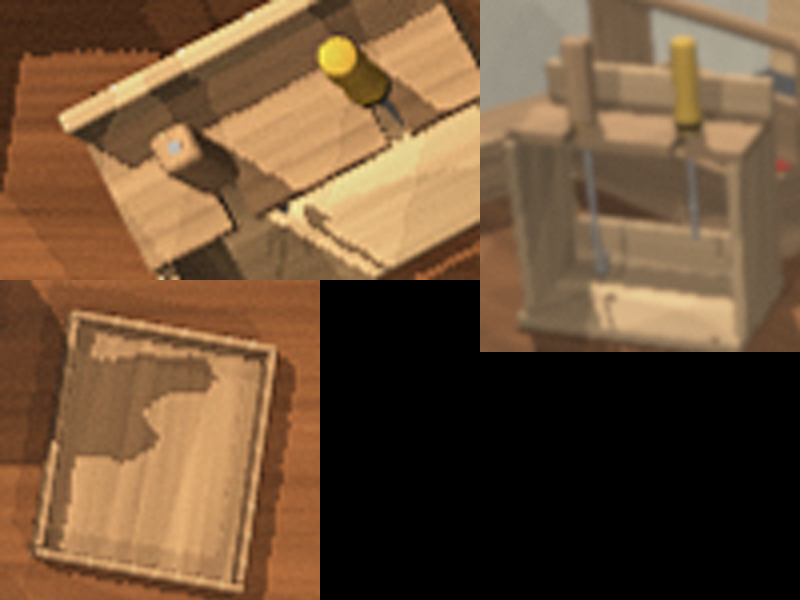

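The crop shows the hook handle and turnscrew hanging in the rack and the tray with nothing in it. The measurements agree:

| Item | Position (m) | Yaw |
|---|---|---|
| Trap mouth | (0.590, -0.038, 0.198) | 0.5° |
| Gate grip | (0.574, -0.111, 0.216) | – |
| Hook rod | (0.543, 0.350) | 28° |
| Tray centre | (0.443, -0.314) | – |

Gate first.

Call:
{"op": "step_arm", "data": {
  "increments": [
    {"tz": 40,"claw": 0.2},
    {"tz": 40},
    {"tz": 40},
    {"tz": 40,"az": 6},
    {"tz": 40,"az": 6},
    {"tx": 26,"ty": -38,"az": 6.9},
    {"tx": 26,"ty": -38},
    {"tx": 26,"ty": -38},
    {"tx": 26,"ty": -38},
    {"tx": 26,"ty": -38},
    {"tx": 26,"ty": -38},
    {"tx": 26,"ty": -38}
  ],
  "newtons": 20
}}

```text
$.increments[0]: bad value
```

Call:
{"op": "step_arm", "data": {
  "increments": [
    {"tx": 0,"ty": 0,"tz": 40,"ax": 0,"ay": 0,"az": 0,"claw": 0.2},
    {"tx": 0,"ty": 0,"tz": 40,"ax": 0,"ay": 0,"az": 0,"claw": 0.2},
    {"tx": 0,"ty": 0,"tz": 40,"ax": 0,"ay": 0,"az": 0,"claw": 0.2},
    {"tx": 0,"ty": 0,"tz": 40,"ax": 0,"ay": 0,"az": 6,"claw": 0.2},
    {"tx": 0,"ty": 0,"tz": 40,"ax": 0,"ay": 0,"az": 6,"claw": 0.2},
    {"tx": 26,"ty": -38,"tz": 0,"ax": 0,"ay": 0,"az": 6.9,"claw": 0.2},
    {"tx": 26,"ty": -38,"tz": 0,"ax": 0,"ay": 0,"az": 0,"claw": 0.2},
    {"tx": 26,"ty": -38,"tz": 0,"ax": 0,"ay": 0,"az": 0,"claw": 0.2},
    {"tx": 26,"ty": -38,"tz": 0,"ax": 0,"ay": 0,"az": 0,"claw": 0.2},
    {"tx": 26,"ty": -38,"tz": 0,"ax": 0,"ay": 0,"az": 0,"claw": 0.2}
  ],
  "newtons": 20
}}

```text
time_s: 1.1
tcp_pos: [0.3434, 0.4488, 0.4453]
eef_rot: [180.0, 0.0, 0.5]
contact_force: [1.5, 1.0, 0.1]
gripper_width: 0.0524
```

Call:
{"op": "step_arm", "data": {
  "increments": [
    {"tx": 22,"ty": -40,"tz": 0,"ax": 0,"ay": 0,"az": 0,"claw": 0.2},
    {"tx": 20,"ty": -40,"tz": 0,"ax": 0,"ay": 0,"az": 0,"claw": 0.2},
    {"tx": 20,"ty": -40,"tz": 0,"ax": 0,"ay": -4,"az": 0,"claw": 0.2},
    {"tx": 15,"ty": -45,"tz": 0,"ax": 0,"ay": -4,"az": 0,"claw": 0.2},
    {"tx": 10,"ty": -45,"tz": 0,"ax": 0,"ay": -4,"az": 0,"claw": 0.2},
    {"tx": 10,"ty": -45,"tz": 0,"ax": 0,"ay": -4,"az": 0,"claw": 0.2},
    {"tx": 10,"ty": -45,"tz": -10,"ax": 0,"ay": -4,"az": 0,"claw": 0.2},
    {"tx": 10,"ty": -45,"tz": -10,"ax": 0,"ay": -4,"az": 0,"claw": 0.2},
    {"tx": 5,"ty": -45,"tz": -10,"ax": 0,"ay": -4,"az": 0,"claw": 0.2},
    {"tx": 5,"ty": -45,"tz": -15,"ax": 0,"ay": -4,"az": 0,"claw": 0.2},
    {"tx": 0,"ty": -45,"tz": -20,"ax": 0,"ay": -4,"az": 0,"claw": 0.2},
    {"tx": 0,"ty": -45,"tz": -20,"ax": 0,"ay": -4,"az": 0,"claw": 0.2}
  ]
}}

```text
time_s: 2.3
tcp_pos: [0.4687, -0.0755, 0.3604]
eef_rot: [179.6, -40.3, 0.8]
contact_force: [2.3, -0.9, -0.5]
gripper_width: 0.0525
```

Call:
{"op": "step_arm", "data": {
  "increments": [
    {"tx": -15,"ty": -35,"tz": 0,"ax": 0,"ay": 0,"az": 0,"claw": 0.2},
    {"tx": 19,"ty": 0,"tz": -23,"ax": 0,"ay": 0,"az": 0,"claw": 0.2},
    {"tx": 19,"ty": 0,"tz": -23,"ax": 0,"ay": 0,"az": 0,"claw": 0.2},
    {"tx": 19,"ty": 0,"tz": -23,"ax": 0,"ay": 0,"az": 0,"claw": 0.2},
    {"tx": 19,"ty": 0,"tz": -23,"ax": 0,"ay": 0,"az": 0,"claw": 0.2},
    {"tx": 13,"ty": 0,"tz": -15,"ax": 0,"ay": 0,"az": 0,"claw": 0.2},
    {"tx": 10,"ty": 0,"tz": -11,"ax": 0,"ay": 0,"az": 0,"claw": 0.2},
    {"tx": 6,"ty": 0,"tz": -8,"ax": 0,"ay": 0,"az": 0,"claw": 0.2},
    {"tx": 0,"ty": 0,"tz": 0,"ax": 0,"ay": 0,"az": 0,"claw": 0.2}
  ]
}}

```text
time_s: 3.2
tcp_pos: [0.5565, -0.1145, 0.2459]
eef_rot: [-179.8, -38.8, 0.6]
contact_force: [-0.8, -0.0, -0.2]
gripper_width: 0.0524
```

```bash
python3 - <<'E'
from h import *
c=cap('side');d=cap('top')
cv2.imwrite('pics/g1.png',np.hstack([cv2.resize(c['image'][130:250,280:400],(400,400)),cv2.resize(d['image'][140:240,260:360],(400,400))]))
E
```

```text
(no output)
```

View pics/g1.png

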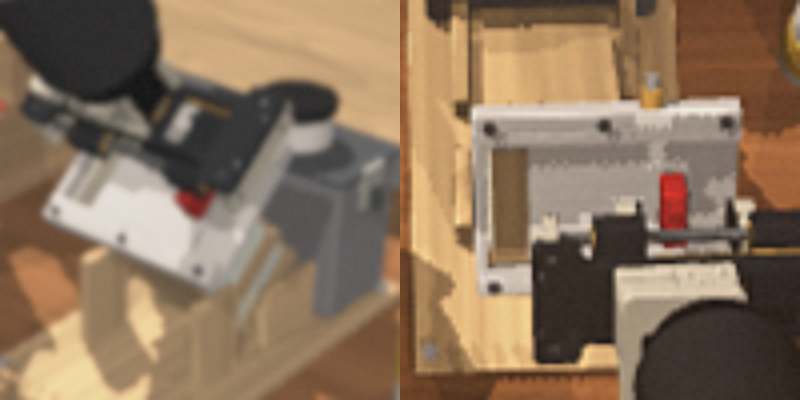

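Call:
{"op": "step_arm", "data": {
  "increments": [
    {"tx": 0,"ty": 3,"tz": 0,"ax": 0,"ay": 0,"az": 0,"claw": 0.2},
    {"tx": 0,"ty": 0,"tz": 0,"ax": 0,"ay": 0,"az": 0,"claw": 0.2}
  ]
}}

```text
time_s: 3.5
tcp_pos: [0.5569, -0.1106, 0.2486]
eef_rot: [-179.7, -38.9, 0.7]
contact_force: [-1.2, 0.9, 0.7]
gripper_width: 0.0532
```

Call:
{"op": "step_arm", "data": {
  "increments": [
    {"tx": 4,"ty": 0,"tz": -9,"ax": 0,"ay": -1.1,"az": 0,"claw": 0.2},
    {"tx": 4,"ty": 0,"tz": -9,"ax": 0,"ay": 0,"az": 0,"claw": 0.2},
    {"tx": 0,"ty": 0,"tz": 0,"ax": 0,"ay": 0,"az": 0,"claw": 0.2},
    {"tx": 0,"ty": 0,"tz": 0,"ax": 0,"ay": 0,"az": 0,"claw": 0.2}
  ]
}}

```text
time_s: 3.9
tcp_pos: [0.5553, -0.112, 0.2425]
eef_rot: [-179.3, -38.7, 0.7]
contact_force: [-0.7, -0.5, 0.1]
gripper_width: 0.0523
```

```bash
python3 -c "
from h import *
s=r.get_state()
for k in s: print(k,np.round(s[k],3))"
```

```text
time_s 3.9
joints [  1.96   -7.014 -58.22   47.25   -0.169  41.776]
qd [-0.24  -0.012  0.221  0.166  0.033  0.009]
joint_torque [ 3.1000e-02 -1.5864e+01  2.5813e+01  3.0500e+00  1.4640e+00 -2.0000e-03]
tcp_pos [ 0.555 -0.112  0.243]
eef_rot [-179.344  -38.676    0.712]
contact_force [-0.717 -0.466  0.059]
moment [-0.074  2.071  0.016]
gripper_width 0.052
```

Joints 3 and 5 are at their limits, so the full 40° forward lean can't be reached there. I'll work the gate with the tool vertical, since the jaws still close along y, and log joint data to fit the arm's kinematics.

Call:
{"op": "step_arm", "data": {
  "increments": [
    {"tx": -20,"ty": 0,"tz": 30,"ax": 0,"ay": 0,"az": 0,"claw": 0.2},
    {"tx": -10,"ty": 0,"tz": 30,"ax": 0,"ay": 4,"az": 0,"claw": 0.2},
    {"tx": 0,"ty": 0,"tz": 20,"ax": 0,"ay": 8,"az": 0,"claw": 0.2},
    {"tx": 0,"ty": 0,"tz": 0,"ax": 0,"ay": 8,"az": 0,"claw": 0.2},
    {"tx": 0,"ty": 0,"tz": 0,"ax": 0,"ay": 0,"az": 0,"claw": 0.2},
    {"tx": 0,"ty": 0,"tz": 0,"ax": 0,"ay": 0,"az": 0,"claw": 0.2}
  ]
}}

```text
time_s: 4.5
tcp_pos: [0.5463, -0.1333, 0.3026]
eef_rot: [178.3, -23.4, 0.2]
contact_force: [-0.2, 0.5, -0.1]
gripper_width: 0.0525
```

```bash
cat > log.py <<'E'
from plant import r; import numpy as np, pickle, os
s=r.get_state(); f='log.pkl'; L=pickle.load(open(f,'rb')) if os.path.exists(f) else []
L.append((s['joints'],s['tcp_pos'],s['eef_rot']));pickle.dump(L,open(f,'wb'))
for k in('time_s','joints','tcp_pos','eef_rot','contact_force','gripper_width'):print(k,np.round(s[k],4))
E
python3 log.py
```

```text
time_s 4.5
joints [  9.7684  -5.4069 -29.5889   7.9553 -43.2725  75.3907]
tcp_pos [ 0.5463 -0.1333  0.3026]
eef_rot [178.3097 -23.3708   0.219 ]
contact_force [-0.2205  0.4764 -0.1313]
gripper_width 0.0525
```

Call:
{"op": "step_arm", "data": {
  "increments": [
    {"tx": 0,"ty": 0,"tz": 0,"ax": 0,"ay": 8,"az": 0,"claw": 0.2},
    {"tx": 0,"ty": 0,"tz": 0,"ax": 0,"ay": 8,"az": 0,"claw": 0.2},
    {"tx": 0,"ty": 0,"tz": 0,"ax": 0,"ay": 2,"az": 0,"claw": 0.2},
    {"tx": 0,"ty": 0,"tz": 0,"ax": 0,"ay": 0,"az": 0,"claw": 0.2},
    {"tx": 0,"ty": 0,"tz": 0,"ax": 0,"ay": 0,"az": 0,"claw": 0.2}
  ]
}}

```text
time_s: 5.0
tcp_pos: [0.5443, -0.1338, 0.3017]
eef_rot: [178.3, -5.3, 0.2]
contact_force: [-0.6, 0.1, -0.2]
gripper_width: 0.0524
```

```bash
python3 log.py
```

```text
time_s 5.0
joints [  7.777    4.5106 -14.0504   2.5544 -66.3924  81.4146]
tcp_pos [ 0.5443 -0.1338  0.3017]
eef_rot [178.3482  -5.3313   0.1884]
contact_force [-0.5528  0.0935 -0.2466]
gripper_width 0.0524
```

```bash
cat > kin.py <<'E'
import numpy as np, pickle
from scipy.spatial.transform import Rotation as Ro
from scipy.optimize import least_squares
E=lambda a,d:Ro.from_euler(a,d,degrees=True)
def fk(q,p):
    # p: c1,a1,d1,a2,a3,d4,L,c6
    R1=E('z',q[0]+p[0]); X=R1.apply([p[1],0,p[2]])
    R2=R1*E('y',q[1]); X=X+R2.apply([0,0,p[3]])
    R3=R2*E('y',-q[2]); X=X+R3.apply([p[5],0,p[4]])     # forearm along +x
    R4=R3*E('x',p[8]*q[3]); R5=R4*E('y',-q[4]); X=X+R5.apply([p[6],0,0])
    R6=R5*E('x',p[9]*q[5]+p[7])
    return X, R6*E('y',90)   # tool z along forearm x
def load():
    L=pickle.load(open('log.pkl','rb'))
    L=[(np.array([88.127,20.546,.682,0,-70.136,-16.507]),np.array([.213,.641,.246]),np.array([180,0,-18.387])),
       (np.array([1.96,-7.014,-58.22,47.25,-.169,41.776]),np.array([.555,-.112,.2425]),np.array([-179.344,-38.676,.712]))]+L
    return L
def fit():
    best=None;L=load()
    for s4 in(1,-1):
        for s6 in(1,-1):
            for c6 in(0,90,180,270):
                def f(p,w=1):
                    P=np.r_[p,s4,s6];o=[]
                    for q,x,e in L:
                        X,R=fk(q,P);o+=list((X-x)*1000)+list((R.inv()*E('xyz',e)).as_rotvec(degrees=True)*2)
                    return np.r_[o,(p[[1]]-.15)*3]
                s=least_squares(f,[-16.5,.1,.4,.4,0,.4,.25,c6])
                if best is None or s.cost<best[0]: best=(s.cost,np.r_[s.x,s4,s6],s.fun)
    return best
def ik(X,R,p,q0,lo,hi):
    def f(q):
        x,r=fk(q,p);return np.r_[(x-X)*1000,(r.inv()*R).as_rotvec(degrees=True)*2]
    return least_squares(f,np.clip(q0,lo+.01,hi-.01),bounds=(lo,hi))
LO=np.array([-176.03,-82.01,-58.28,-173.87,-174.79,-173.66]);HI=np.array([176.03,121.73,71.71,95.51,-.11,173.66])
if __name__=='__main__':
    b=fit();print(b[0],b[1].round(4));print(b[2].round(1));np.save('kin.npy',b[1])
E
python3 kin.py
```

```text
1548.6510917916405 [-1.661500e+01  6.710000e-02  3.084000e-01  7.096000e-01 -2.760000e-02
  3.986000e-01  5.666000e-01 -1.053549e+02 -1.000000e+00 -1.000000e+00]
[  3.1   5.4  -1.1  -0.    0.   -2.5 -10.9 -31.5  -0.   20.6   2.5   4.7
  14.5  11.8   4.   12.9   2.6   0.2 -12.4  27.7  -2.8   2.9   1.4  -2.4
  -0.2]
```

```bash
sed -i "s/X=X+R5.apply(\[p\[6\],0,0\])/X=X+R5.apply([p[6],0,0])+R3.apply([0,p[10],0])/; s/P=np.r_\[p,s4,s6\]/P=np.r_[p[:8],s4,s6,p[8]]/; s/.25,c6\])/.25,c6,0])/; s/best=(s.cost,np.r_\[s.x,s4,s6\],s.fun)/best=(s.cost,np.r_[s.x[:8],s4,s6,s.x[8]],s.fun)/" kin.py; python3 kin.py
```

```text
1292.5982161798088 [-5.64910e+00  1.09100e-01  1.86100e-01  6.89800e-01  2.38000e-02
  3.28700e-01  4.95800e-01  2.64785e+02 -1.00000e+00 -1.00000e+00
 -1.15300e-01]
[-11.2   6.5   1.   -0.    0.   -0.9  -4.5 -40.1   0.    7.1   0.2   1.6
   9.   10.5   2.4   4.5   0.5   0.1 -13.5  18.   -3.4   1.    0.4  -0.8
  -0.1]
```

```bash
sed -i "s/R3.apply(\[0,p\[10\],0\])/R4.apply([0,p[10],0])/; s/least_squares(f,\[-16.5,.1/least_squares(f,[0,.1/; s/.25,c6,0\])/.25,c6,-.19])/" kin.py; python3 kin.py
```

```text
0.19875160951367665 [-1.010000e-02  1.000000e-04  1.980000e-01  6.021000e-01 -0.000000e+00
  4.638000e-01  3.585000e-01  2.699925e+02 -1.000000e+00 -1.000000e+00
 -1.917000e-01]
[-0.1 -0.1 -0.3 -0.   0.   0.   0.  -0.1 -0.   0.   0.  -0.  -0.1  0.
  0.1  0.   0.  -0.   0.2  0.   0.2  0.   0.  -0.  -0.4]
```

```bash
cat > plan.py <<'E'
from kin import *
p=np.load('kin.npy');rng=np.random.default_rng(0)
def solve(X,R,n=40,q0=None):
    out=[]
    seeds=[np.array([0,0,-20,0,-60,60])]+[rng.uniform(LO,HI) for _ in range(n)]
    if q0 is not None: seeds=[q0]+seeds
    for s0 in seeds:
        s=ik(X,R,p,s0,LO,HI)
        if s.cost<.05 and not any(abs(s.x-o).max()<2 for o in out): out.append(s.x)
    return out
O=np.array([.5904,-.038,.198])
def trap(yaw=.55): return E('z',yaw)*E('y',-40)
D=E('x',180)
if __name__=='__main__':
    H=.060
    for a in(40,30,20,10,0):
        print('alpha',a)
        for nm,bend in(('deep',-.142),('out',.13)):
            hk=O+trap().apply([0-.002-.009-.018,0,bend+.172+H]) if nm=='deep' else O+trap().apply([-.011,0,bend+.172+H])
            for q in solve(hk,E('z',.55)*E('y',-a)*D): print(nm,hk.round(3),q.round(0))
        Xr=np.array([.543,.350,.205+H])
        for q in solve(Xr,E('z',28)*E('y',40-a)*D): print('rack',q.round(0))
        Xt=np.array([.44,-.314,.073+.172+H])
        for q in solve(Xt,E('z',0)*E('y',40-a)*D): print('tray yaw0',q.round(0))
E
time python3 plan.py
```

```text
alpha 40
rack [ 50.  17.  -2.  -0. -71.  68.]
tray yaw0 [-15.   6. -11.   0. -73. 105.]
alpha 30
deep [ 0.51  -0.039  0.248] [ 24. -12. -52.  28. -25.  44.]
out [ 0.349 -0.04   0.468] [ 64. -43. -36.  27. -83.  27.]
out [ 0.349 -0.04   0.468] [  97.  -53.  -38.   31. -106.    3.]
rack [ 48.  23.   8.  -3. -84.  71.]
tray yaw0 [-13.  11.  -6.   2. -82. 103.]
alpha 20
deep [ 0.51  -0.039  0.248] [ 23.  -7. -39.  12. -40.  60.]
out [ 0.349 -0.04   0.468] [ 44. -32. -26.  14. -82.  47.]
out [ 0.349 -0.04   0.468] [ 119.  -59.  -29.   22. -128.  -16.]
rack [ 46.  29.  17.  -6. -97.  72.]
tray yaw0 [-12.  16.  -2.   4. -91. 101.]
alpha 10
deep [ 0.51  -0.039  0.248] [ 20.  -1. -28.   4. -54.  68.]
out [ 0.349 -0.04   0.468] [ 33. -24. -17.   5. -88.  58.]
out [ 0.349 -0.04   0.468] [ 132.  -62.  -19.   12. -139.  -33.]
rack [  45.   36.   26.   -9. -108.   72.]
tray yaw0 [ -11.   22.    2.    6. -100.  100.]
alpha 0
deep [ 0.51  -0.039  0.248] [ 18.   5. -19.   0. -66.  73.]
out [ 0.349 -0.04   0.468] [ 26. -16. -10.   0. -96.  64.]
out [ 0.349 -0.04   0.468] [ 140.  -66.  -10.    0. -146.  -50.]
rack [  44.   42.   34.  -12. -120.   72.]
tray yaw0 [ -10.   27.    5.    7. -107.  100.]
real	1m8.861s
user	1m9.176s
sys	0m0.203s
```

Adding the wrist's lateral offset (-0.192 m) makes the kinematic model exact, residuals 0.4 mm or less. Plan: lean the tool about 15° in the chute, which means a -25° tilt at the rack. Gate now.

Call:
{"op": "step_arm", "data": {
  "increments": [
    {"tx": 15,"ty": 11,"tz": 0,"ax": 1.7,"ay": 2.6,"az": 0,"claw": 0.2},
    {"tx": 16,"ty": 12,"tz": -20,"ax": 0,"ay": 2.6,"az": 0,"claw": 0.2},
    {"tx": 0,"ty": 0,"tz": -25,"ax": 0,"ay": 0,"az": 0,"claw": 0.2},
    {"tx": 0,"ty": 0,"tz": -15,"ax": 0,"ay": 0,"az": 0,"claw": 0.2},
    {"tx": 0,"ty": 0,"tz": -8,"ax": 0,"ay": 0,"az": 0,"claw": 0.2},
    {"tx": 0,"ty": 0,"tz": -6,"ax": 0,"ay": 0,"az": 0,"claw": 0.2},
    {"tx": 0,"ty": 0,"tz": 0,"ax": 0,"ay": 0,"az": 0,"claw": 0.2}
  ]
}}

```text
time_s: 5.7
tcp_pos: [0.5758, -0.1105, 0.2292]
eef_rot: [-179.9, -0.2, 0.1]
contact_force: [-0.1, -0.4, 0.6]
gripper_width: 0.053
```

Call:
{"op": "step_arm", "data": {
  "increments": [
    {"tx": 0,"ty": 0,"tz": 0,"ax": 0,"ay": 0,"az": 0,"claw": -1},
    {"tx": 0,"ty": 0,"tz": 0,"ax": 0,"ay": 0,"az": 0,"claw": -1},
    {"tx": 0,"ty": 0,"tz": 0,"ax": 0,"ay": 0,"az": 0,"claw": -1},
    {"tx": 0,"ty": 0,"tz": 0,"ax": 0,"ay": 0,"az": 0,"claw": -1}
  ],
  "newtons": 15
}}

```text
time_s: 6.1
tcp_pos: [0.5765, -0.1104, 0.2294]
eef_rot: [-179.9, -0.2, 0.1]
contact_force: [-0.6, -0.4, -0.0]
gripper_width: 0.0261
```

Call:
{"op": "step_arm", "data": {
  "increments": [
    {"tx": 0,"ty": 0,"tz": 0,"ax": 0,"ay": 0,"az": 0,"claw": -1},
    {"tx": 0,"ty": 0,"tz": 0,"ax": 0,"ay": 0,"az": 0,"claw": -1},
    {"tx": 0,"ty": 0,"tz": 0,"ax": 0,"ay": 0,"az": 0,"claw": -1}
  ]
}}

```text
time_s: 6.4
tcp_pos: [0.5764, -0.1107, 0.2292]
eef_rot: [-179.9, -0.1, 0.1]
contact_force: [1.1, -2.4, 1.0]
gripper_width: 0.0162
```

Call:
{"op": "step_arm", "data": {
  "increments": [
    {"tx": 0,"ty": -10,"tz": 0,"ax": 0,"ay": 0,"az": 0,"claw": -1},
    {"tx": 0,"ty": -15,"tz": 0,"ax": 0,"ay": 0,"az": 0,"claw": -1},
    {"tx": 0,"ty": -15,"tz": 0,"ax": 0,"ay": 0,"az": 0,"claw": -1},
    {"tx": 0,"ty": -10,"tz": 0,"ax": 0,"ay": 0,"az": 0,"claw": -1},
    {"tx": 0,"ty": -4,"tz": 0,"ax": 0,"ay": 0,"az": 0,"claw": -1},
    {"tx": 0,"ty": 0,"tz": 0,"ax": 0,"ay": 0,"az": 0,"claw": -1}
  ]
}}

```text
time_s: 7.0
tcp_pos: [0.5769, -0.165, 0.2292]
eef_rot: [-179.9, -0.2, 0.1]
contact_force: [2.8, -3.0, -0.6]
gripper_width: 0.016
```

Call:
{"op": "step_arm", "data": {
  "increments": [
    {"tx": 0,"ty": -2,"tz": 0,"ax": 0,"ay": 0,"az": 0,"claw": -1},
    {"tx": 0,"ty": 0,"tz": 0,"ax": 0,"ay": 0,"az": 0,"claw": -1}
  ]
}}

```text
time_s: 7.2
tcp_pos: [0.5769, -0.1665, 0.2293]
eef_rot: [-179.9, -0.2, 0.1]
contact_force: [4.1, -1.3, -1.1]
gripper_width: 0.0158
```

Call:
{"op": "step_arm", "data": {
  "increments": [
    {"tx": 0,"ty": -2,"tz": 0,"ax": 0,"ay": 0,"az": 0,"claw": -1},
    {"tx": 0,"ty": 0,"tz": 0,"ax": 0,"ay": 0,"az": 0,"claw": -1}
  ]
}}

```text
time_s: 7.4
tcp_pos: [0.5769, -0.169, 0.2293]
eef_rot: [-180.0, -0.2, 0.1]
contact_force: [5.7, -5.8, -3.3]
gripper_width: 0.0161
```

Call:
{"op": "step_arm", "data": {
  "increments": [
    {"tx": 0,"ty": -2,"tz": 0,"ax": 0,"ay": 0,"az": 0,"claw": -1},
    {"tx": 0,"ty": 0,"tz": 0,"ax": 0,"ay": 0,"az": 0,"claw": -1}
  ]
}}

```text
time_s: 7.6
tcp_pos: [0.5769, -0.171, 0.2293]
eef_rot: [-180.0, -0.2, 0.1]
contact_force: [5.9, -4.7, -2.8]
gripper_width: 0.0157
```

Call:
{"op": "step_arm", "data": {
  "increments": [
    {"tx": 0.5,"ty": -1,"tz": 0,"ax": 0,"ay": 0,"az": 0,"claw": -1},
    {"tx": 0,"ty": 0,"tz": 0,"ax": 0,"ay": 0,"az": 0,"claw": -1}
  ]
}}

```text
time_s: 7.8
tcp_pos: [0.577, -0.1714, 0.2293]
eef_rot: [-179.9, -0.1, 0.1]
contact_force: [3.1, -0.8, 0.2]
gripper_width: 0.0157
```

Call:
{"op": "step_arm", "data": {
  "increments": [
    {"tx": 0,"ty": -1,"tz": 0,"ax": 0,"ay": 0,"az": 0,"claw": -1},
    {"tx": 0,"ty": 0,"tz": 0,"ax": 0,"ay": 0,"az": 0,"claw": -1}
  ]
}}

```text
time_s: 8.0
tcp_pos: [0.577, -0.1717, 0.2292]
eef_rot: [-179.9, -0.2, 0.1]
contact_force: [3.8, 3.5, 1.9]
gripper_width: 0.0159
```

Call:
{"op": "step_arm", "data": {
  "increments": [
    {"tx": 0,"ty": -1,"tz": 0,"ax": 0,"ay": 0,"az": 0,"claw": -1},
    {"tx": 0,"ty": 0,"tz": 0,"ax": 0,"ay": 0,"az": 0,"claw": -1}
  ]
}}

```text
time_s: 8.2
tcp_pos: [0.5771, -0.1719, 0.2292]
eef_rot: [-179.8, -0.2, 0.2]
contact_force: [2.2, 7.8, 2.7]
gripper_width: 0.0157
```

The force rises on both sides of y = -0.1715, so the gate is in the notch after 61 mm of travel. That matches the 23 mm opening seen in the image. Relax and release.

Call:
{"op": "step_arm", "data": {
  "increments": [
    {"tx": -1,"ty": 2,"tz": 0,"ax": 0,"ay": 0,"az": 0,"claw": -1},
    {"tx": 0,"ty": 0,"tz": 0,"ax": 0,"ay": 0,"az": 0,"claw": 0.2},
    {"tx": 0,"ty": 0,"tz": 0,"ax": 0,"ay": 0,"az": 0,"claw": 0.2},
    {"tx": 0,"ty": 0,"tz": 0,"ax": 0,"ay": 0,"az": 0,"claw": 0.2},
    {"tx": 0,"ty": 0,"tz": 20,"ax": 0,"ay": 0,"az": 0,"claw": 0.2},
    {"tx": -10,"ty": 20,"tz": 40,"ax": 0,"ay": 0,"az": 0,"claw": 0.2},
    {"tx": -20,"ty": 30,"tz": 40,"ax": 0,"ay": 0,"az": 0,"claw": 0.2},
    {"tx": -20,"ty": 40,"tz": 40,"ax": 0,"ay": 0,"az": 0,"claw": 0.2},
    {"tx": -10,"ty": 45,"tz": 10,"ax": 0,"ay": 0,"az": 0,"claw": 0.2},
    {"tx": 0,"ty": 45,"tz": 0,"ax": 0,"ay": 0,"az": 0,"claw": 0.2},
    {"tx": 0,"ty": 45,"tz": 0,"ax": 0,"ay": 0,"az": 0,"claw": 0.2},
    {"tx": 0,"ty": 45,"tz": 0,"ax": 0,"ay": 0,"az": 0,"claw": 0.2}
  ]
}}

```text
time_s: 9.4
tcp_pos: [0.5197, 0.0912, 0.3699]
eef_rot: [-179.9, -0.1, 0.1]
contact_force: [1.7, -0.6, -0.3]
gripper_width: 0.0527
```

```bash
python3 log.py; python3 - <<'E'
from h import *
from plan import trap,O,E
c=cap('top');S=cap('side')
P=cloud(c);R=trap().as_matrix()
m=cv2.inRange(cv2.cvtColor(c['image'],cv2.COLOR_BGR2HSV),(0,150,60),(8,255,255));m[:170]=0;m[215:]=0;m[:,:300]=0;m[:,380:]=0
ys,xs=np.nonzero(m);q=(P[ys,xs]-O)@R;print('grip',len(xs),np.nanmedian(q[q[:,2]>.034],0).round(4))
# bail search in chute
for n,C in(('top',c),('side',S)):
    q=((cloud(C).reshape(-1,3)-O)@R);k=(abs(q[:,0])<.038)&(abs(q[:,1])<.038)&(q[:,2]<-.03)&(q[:,2]>-.2);print(n,k.sum(),'nearest bail',np.histogram(q[k,2],bins=np.arange(-.2,0,.01)))
    k&=(q[:,2]>-.125)&(q[:,2]<-.1);print(q[k].round(3)[:40].tolist())
    print('bail pred px',proj(C,O+R@[-.002,0,-.112]))
a=cv2.resize(c['image'][155:225,265:355],(540,420),interpolation=cv2.INTER_CUBIC)
cv2.imwrite('pics/open.png',a)
E
```

```text
time_s 9.4
joints [ 3.12515e+01  3.08190e+00 -5.66030e+00 -2.81000e-02 -8.10904e+01
  5.88600e+01]
tcp_pos [0.5197 0.0912 0.3699]
eef_rot [-1.798897e+02 -1.289000e-01  1.070000e-01]
contact_force [ 1.6995 -0.5774 -0.3376]
gripper_width 0.0527
grip 131 [-0.0005 -0.1332  0.0394]
top 6 nearest bail (array([0, 0, 0, 0, 0, 1, 5, 0, 0, 0, 0, 0, 0, 0, 0, 0, 0, 0, 0]), array([-0.2 , -0.19, -0.18, -0.17, -0.16, -0.15, -0.14, -0.13, -0.12,
       -0.11, -0.1 , -0.09, -0.08, -0.07, -0.06, -0.05, -0.04, -0.03,
       -0.02, -0.01]))
[]
bail pred px [297.18798649 168.64745999]
side 34 nearest bail (array([0, 0, 0, 0, 0, 0, 0, 0, 0, 7, 5, 5, 4, 4, 2, 4, 3, 0, 0]), array([-0.2 , -0.19, -0.18, -0.17, -0.16, -0.15, -0.14, -0.13, -0.12,
       -0.11, -0.1 , -0.09, -0.08, -0.07, -0.06, -0.05, -0.04, -0.03,
       -0.02, -0.01]))
[[0.036, 0.036, -0.109], [0.03, 0.038, -0.105], [0.026, 0.037, -0.109], [0.021, 0.037, -0.108], [0.011, 0.038, -0.107], [0.006, 0.038, -0.106], [-0.007, 0.038, -0.107]]
bail pred px [336.6240285  200.48769145]
```

View pics/open.png

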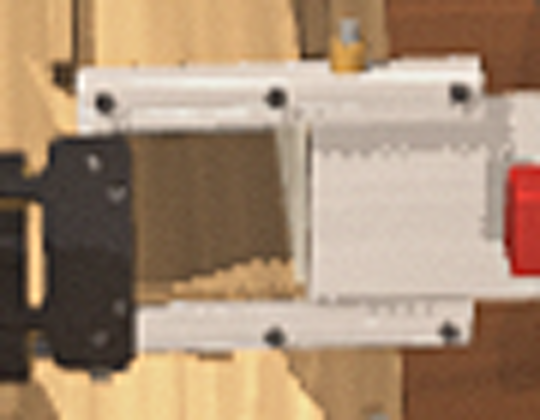

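The gate is at its open stop: the grip is at u≈353 (trap y -0.133) and the port is clear. Now to the hook rod.

Call:
{"op": "step_arm", "data": {
  "increments": [
    {"tx": 4.5,"ty": 27,"tz": 2,"ax": 0,"ay": 0,"az": 5.6,"claw": 0.2},
    {"tx": 4.5,"ty": 27,"tz": 2,"ax": 0,"ay": 0,"az": 5.6,"claw": 0.2},
    {"tx": 4.5,"ty": 27,"tz": 2,"ax": 0,"ay": 0,"az": 5.6,"claw": 0.2},
    {"tx": 4.5,"ty": 27,"tz": 2,"ax": 0,"ay": 0,"az": 5.6,"claw": 0.2},
    {"tx": 4.5,"ty": 27,"tz": 2,"ax": 0,"ay": 0,"az": 5.5,"claw": 0.2},
    {"tx": 4.5,"ty": 27,"tz": 0,"ax": -2.34,"ay": 4.41,"az": 0,"claw": 0.2},
    {"tx": 4.5,"ty": 27,"tz": 0,"ax": -2.34,"ay": 4.41,"az": 0,"claw": 0.2},
    {"tx": 4.5,"ty": 27,"tz": 0,"ax": -2.34,"ay": 4.41,"az": 0,"claw": 0.2},
    {"tx": 4.5,"ty": 27,"tz": 0,"ax": -2.34,"ay": 4.41,"az": 0,"claw": 0.2},
    {"tx": 4.5,"ty": 27,"tz": 0,"ax": -2.34,"ay": 4.41,"az": 0,"claw": 0.2},
    {"tx": 0,"ty": 0,"tz": 0,"ax": 0,"ay": 0,"az": 0,"claw": 0.2},
    {"tx": 0,"ty": 0,"tz": 0,"ax": 0,"ay": 0,"az": 0,"claw": 0.2}
  ]
}}

```text
time_s: 10.7
tcp_pos: [0.5663, 0.3605, 0.3756]
eef_rot: [-180.0, 25.2, 28.0]
contact_force: [0.1, -0.3, 1.4]
gripper_width: 0.0528
```

```bash
python3 log.py; python3 - <<'E'
from h import *
from plan import trap,O,E
c=cap('top');S=cap('side');R=trap().as_matrix()
for C in(c,S): print([proj(C,O+R@np.array(k)).round(1).tolist() for k in([0,-.04,0],[0,.04,0],[0,-.04,-.11],[-.002,0,-.112])])
a=cv2.resize(S['image'][140:270,265:405],(560,520),interpolation=cv2.INTER_CUBIC)
b=cv2.resize(c['image'][165:225,268:328],(240,240),interpolation=cv2.INTER_CUBIC)
o=np.zeros((520,800,3),np.uint8);o[:,:560]=a;o[:240,560:]=b;cv2.imwrite('pics/chute.png',o)
E
```

```text
time_s 10.7
joints [  44.9667   34.0814   37.8374   -8.0948 -117.7223   70.7813]
tcp_pos [0.5663 0.3605 0.3756]
eef_rot [-179.969    25.1789   28.0031]
contact_force [ 0.0891 -0.3228  1.3865]
gripper_width 0.0528
[[314.6, 186.9], [283.1, 187.8], [311.8, 167.9], [297.2, 168.6]]
[[332.9, 186.4], [310.0, 177.5], [347.9, 204.2], [336.6, 200.5]]
```

View pics/chute.png

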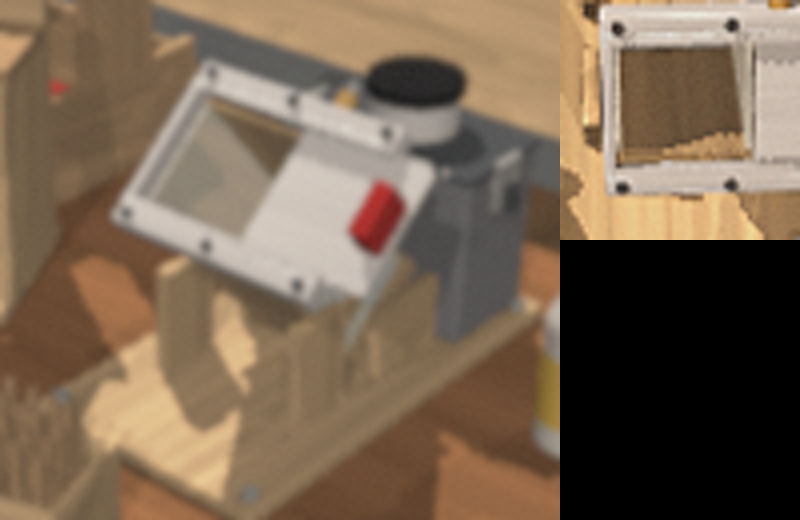

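The bail is hidden from both cameras, but the port edges (u 283–315 in the top view) match the prediction, so the trap pose is sound. Grasp the hook handle.

Call:
{"op": "step_arm", "data": {
  "increments": [
    {"tx": 20,"ty": 12,"tz": 0,"ax": 0,"ay": 0,"az": 0,"claw": 0.2},
    {"tx": -11,"ty": -6,"tz": -27,"ax": 0,"ay": 0,"az": 0,"claw": 0.2},
    {"tx": -11,"ty": -6,"tz": -27,"ax": 0,"ay": 0,"az": 0,"claw": 0.2},
    {"tx": -11,"ty": -6,"tz": -27,"ax": 0,"ay": 0,"az": 0,"claw": 0.2},
    {"tx": -6,"ty": -3,"tz": -15,"ax": 0,"ay": 0,"az": 0,"claw": 0.2},
    {"tx": -4,"ty": -2,"tz": -10,"ax": 0,"ay": 0,"az": 0,"claw": 0.2},
    {"tx": 0,"ty": 0,"tz": 0,"ax": 0,"ay": 0,"az": 0,"claw": 0.2}
  ]
}}

```text
time_s: 11.5
tcp_pos: [0.5419, 0.3478, 0.275]
eef_rot: [-179.8, 24.7, 28.0]
contact_force: [0.4, -0.6, -0.3]
gripper_width: 0.0522
```

```bash
python3 log.py; python3 - <<'E'
from h import *
c=cap('top');S=cap('side')
a=cv2.resize(S['image'][90:220,170:290],(400,433),interpolation=cv2.INTER_CUBIC)
b=cv2.resize(c['image'][140:240,90:190],(400,400),interpolation=cv2.INTER_CUBIC)
o=np.zeros((433,800,3),np.uint8);o[:,:400]=a;o[:400,400:]=b;cv2.imwrite('pics/hk.png',o)
E
```

```text
time_s 11.5
joints [  45.5924   32.0246   21.7398   -7.6151 -103.2777   72.192 ]
tcp_pos [0.5419 0.3478 0.275 ]
eef_rot [-179.8425   24.7446   28.0224]
contact_force [ 0.4429 -0.6311 -0.2875]
gripper_width 0.0522
```

View pics/hk.png

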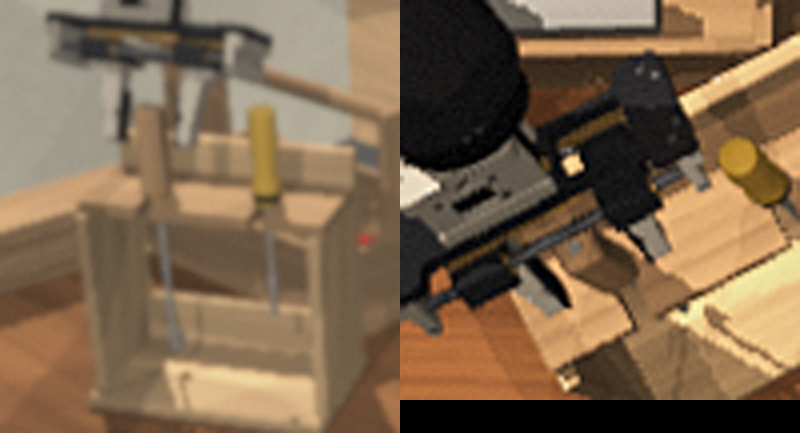

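The handle stands between the open fingers, and the turnscrew is well clear. Lower slightly and close.

Call:
{"op": "step_arm", "data": {
  "increments": [
    {"tx": 0,"ty": 2,"tz": -6,"ax": 0,"ay": 0,"az": 0,"claw": 0.2},
    {"tx": 0,"ty": 0,"tz": 0,"ax": 0,"ay": 0,"az": 0,"claw": -1},
    {"tx": 0,"ty": 0,"tz": 0,"ax": 0,"ay": 0,"az": 0,"claw": -1},
    {"tx": 0,"ty": 0,"tz": 0,"ax": 0,"ay": 0,"az": 0,"claw": -1},
    {"tx": 0,"ty": 0,"tz": 0,"ax": 0,"ay": 0,"az": 0,"claw": -1},
    {"tx": 0,"ty": 0,"tz": 0,"ax": 0,"ay": 0,"az": 0,"claw": -1},
    {"tx": 0,"ty": 0,"tz": 0,"ax": 0,"ay": 0,"az": 0,"claw": -1}
  ],
  "newtons": 40
}}

```text
time_s: 12.3
tcp_pos: [0.5427, 0.3509, 0.2675]
eef_rot: [-179.9, 24.8, 28.0]
contact_force: [0.4, 0.2, 0.3]
gripper_width: 0.026
```

```bash
python3 log.py
```

```text
time_s 12.3
joints [  45.7204   32.4864   21.5607   -7.643  -102.7137   72.1608]
tcp_pos [0.5427 0.3509 0.2675]
eef_rot [-179.8699   24.8269   28.0319]
contact_force [0.4488 0.2006 0.2717]
gripper_width 0.026
```

Call:
{"op": "step_arm", "data": {
  "increments": [
    {"tx": 0,"ty": 0,"tz": 10,"ax": 0,"ay": 0,"az": 0,"claw": -1},
    {"tx": 0,"ty": 0,"tz": 15,"ax": 0,"ay": 0,"az": 0,"claw": -1},
    {"tx": 0,"ty": 0,"tz": 15,"ax": 0,"ay": 0,"az": 0,"claw": -1},
    {"tx": -18,"ty": -9,"tz": 0,"ax": 0,"ay": 0,"az": 0,"claw": -1},
    {"tx": -27,"ty": -14,"tz": 0,"ax": 0,"ay": 0,"az": 0,"claw": -1},
    {"tx": -27,"ty": -14,"tz": 0,"ax": 0,"ay": 0,"az": 0,"claw": -1},
    {"tx": -27,"ty": -14,"tz": 0,"ax": 0,"ay": 0,"az": 0,"claw": -1},
    {"tx": 0,"ty": 0,"tz": 40,"ax": 0,"ay": 0,"az": 0,"claw": -1},
    {"tx": 0,"ty": 0,"tz": 40,"ax": 0,"ay": 0,"az": 0,"claw": -1},
    {"tx": 0,"ty": 0,"tz": 40,"ax": 0,"ay": 0,"az": 0,"claw": -1},
    {"tx": 0,"ty": 0,"tz": 0,"ax": 0,"ay": 0,"az": 0,"claw": -1},
    {"tx": 0,"ty": 0,"tz": 0,"ax": 0,"ay": 0,"az": 0,"claw": -1}
  ]
}}

```text
time_s: 13.5
tcp_pos: [0.4437, 0.2998, 0.4299]
eef_rot: [-179.8, 24.6, 28.1]
contact_force: [0.2, 0.7, -1.5]
gripper_width: 0.0256
```

```bash
python3 log.py; python3 - <<'E'
from h import *
from plan import E
c=cap('top');S=cap('side');s=r.get_state()
X=s['tcp_pos'];Rh=(E('xyz',s['eef_rot'])*E('x',180)*E('y',-25)).as_matrix()  # hook axes guess
print(Rh.round(3).tolist())
o=np.zeros((560,800,3),np.uint8)
for i,C in enumerate((c,S)):
    pts={n:proj(C,X+Rh@np.array(k)).round(1) for n,k in dict(tcp=[0,0,0],under=[0,0,-.0625],rodend=[0,0,-.2345],bend=[.009,0,-.2345],tip=[.018,0,-.2155]).items()};print(pts)
    u,v=pts['rodend'];t,w=pts['tcp'];u0=int((u+t)/2)-50;v0=int((v+w)/2)-70
    a=cv2.resize(C['image'][v0:v0+140,u0:u0+100],(400,560),interpolation=cv2.INTER_CUBIC);o[:,400*i:400*i+400]=a;print(u0,v0)
cv2.imwrite('pics/inhand.png',o)
E
```

```text
time_s 13.5
joints [  48.6782   18.7106   21.1303   -9.5536 -115.2281   67.0109]
tcp_pos [0.4437 0.2998 0.4299]
eef_rot [-179.7757   24.5941   28.0718]
contact_force [ 0.1551  0.7465 -1.4584]
gripper_width 0.0256
[[0.883, -0.469, -0.001], [0.469, 0.883, -0.003], [0.002, 0.002, 1.0]]
{'tcp': array([137.4, 238.3]), 'under': array([146.2, 241.2]), 'rodend': array([165.7, 247.5]), 'bend': array([164.1, 244.4]), 'tip': array([160.5, 240.6])}
101 172
{'tcp': array([191. ,  86.6]), 'under': array([193.9, 109.1]), 'rodend': array([201. , 165.8]), 'bend': array([202.3, 164.5]), 'tip': array([202.9, 157.4])}
146 56
```

View pics/inhand.png

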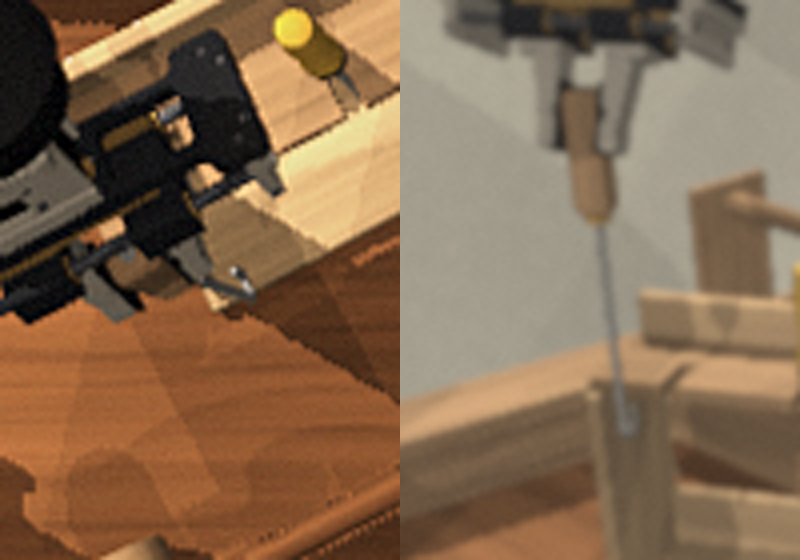

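The projected bend and tip agree with what the images show: side view (202.3,164) against (202.3,164.5), top view within 1–2 px. The handle sits about 2 mm toward +x of the TCP. Now move to the chute axis.

Call:
{"op": "step_arm", "data": {
  "increments": [
    {"tx": -6,"ty": -28,"tz": 4,"ax": 2.9,"ay": -5.5,"az": 0,"claw": -1},
    {"tx": -6,"ty": -28,"tz": 4,"ax": 2.9,"ay": -5.5,"az": 0,"claw": -1},
    {"tx": -7,"ty": -28,"tz": 4,"ax": 2.9,"ay": -5.5,"az": 0,"claw": -1},
    {"tx": -7,"ty": -28,"tz": 4,"ax": 2.9,"ay": -5.3,"az": 0,"claw": -1},
    {"tx": -7,"ty": -28,"tz": 4,"ax": 0,"ay": 0,"az": -5.5,"claw": -1},
    {"tx": -7,"ty": -28,"tz": 0,"ax": 0,"ay": 0,"az": -5.5,"claw": -1},
    {"tx": -7,"ty": -28,"tz": 0,"ax": 0,"ay": 0,"az": -5.5,"claw": -1},
    {"tx": -7,"ty": -28,"tz": 0,"ax": 0,"ay": 0,"az": -5.5,"claw": -1},
    {"tx": -7,"ty": -28,"tz": 0,"ax": 0,"ay": 0,"az": -5.5,"claw": -1},
    {"tx": -7,"ty": -28,"tz": 0,"ax": 0,"ay": -5,"az": 0,"claw": -1},
    {"tx": -7,"ty": -30,"tz": 0,"ax": 0,"ay": -5,"az": 0,"claw": -1},
    {"tx": -7,"ty": -30,"tz": 0,"ax": 0,"ay": -5,"az": 0,"claw": -1}
  ]
}}

```text
time_s: 14.8
tcp_pos: [0.3611, -0.0415, 0.4466]
eef_rot: [179.9, -14.9, 0.6]
contact_force: [-0.6, 0.3, 0.1]
gripper_width: 0.0258
```

Call:
{"op": "step_arm", "data": {
  "increments": [
    {"tx": 0,"ty": 0,"tz": 0,"ax": 0,"ay": 0,"az": 0,"claw": -1},
    {"tx": 0,"ty": 0,"tz": 0,"ax": 0,"ay": 0,"az": 0,"claw": -1}
  ]
}}

```text
time_s: 15.0
tcp_pos: [0.3604, -0.0409, 0.4472]
eef_rot: [-180.0, -14.9, 0.5]
contact_force: [0.5, 0.2, -1.8]
gripper_width: 0.0259
```

```bash
python3 log.py; python3 - <<'E'
from plan import *
for X in([.361,-.040,.425],[.391,-.040,.389],[.5054,-.0388,.2526],[.5192,-.0387,.2642],[.36,-.04,.43]):
    print(X,[q.round(1).tolist() for q in solve(np.array(X),E('z',.55)*E('y',-15)*D,n=0,q0=np.array([24,-5,-35,10,-45,60.]))])
E
```

```text
time_s 15.0
joints [ 35.4133 -26.3046 -22.8665   8.5171 -81.2497  54.6786]
tcp_pos [ 0.3604 -0.0409  0.4472]
eef_rot [-179.9719  -14.8548    0.4859]
contact_force [ 0.499   0.1728 -1.8423]
gripper_width 0.0259
[0.361, -0.04, 0.425] [[35.6, -26.6, -25.9, 8.7, -78.5, 54.1]]
[0.391, -0.04, 0.389] [[31.3, -22.5, -28.2, 8.0, -71.6, 57.6]]
[0.5054, -0.0388, 0.2526] [[21.8, -4.9, -33.3, 7.3, -47.8, 64.5]]
[0.5192, -0.0387, 0.2642] [[21.1, -3.9, -30.6, 6.9, -49.4, 65.6]]
[0.36, -0.04, 0.43] [[35.8, -26.7, -25.3, 8.8, -79.2, 54.0]]
```

Call:
{"op": "step_arm", "data": {
  "increments": [
    {"tx": 10,"ty": 0.5,"tz": -20,"ax": 0,"ay": 0,"az": 0,"claw": -1},
    {"tx": 10,"ty": 0.5,"tz": -20,"ax": 0,"ay": 0,"az": 0,"claw": -1},
    {"tx": 9,"ty": 0,"tz": -19,"ax": 0,"ay": 0,"az": 0,"claw": -1},
    {"tx": 16,"ty": 0,"tz": -19,"ax": 0,"ay": 0,"az": 0,"claw": -1},
    {"tx": 16,"ty": 0,"tz": -19,"ax": 0,"ay": 0,"az": 0,"claw": -1},
    {"tx": 0,"ty": 0,"tz": 0,"ax": 0,"ay": 0,"az": 0,"claw": -1},
    {"tx": 0,"ty": 0,"tz": 0,"ax": 0,"ay": 0,"az": 0,"claw": -1}
  ]
}}

```text
time_s: 15.7
tcp_pos: [0.4229, -0.039, 0.3495]
eef_rot: [179.9, -14.6, 0.5]
contact_force: [0.0, -0.6, 0.2]
gripper_width: 0.0256
```

```bash
cat > tr.py <<'E'
from h import *
from plan import trap,O,E
s=r.get_state();X=s['tcp_pos'];Rt=trap()
Rh=E('xyz',s['eef_rot'])*E('x',180)*E('y',-25)
f=lambda k:(Rt.inv().apply(X+Rh.apply(k)-O)*1000).round(1)
print('t',s['time_s'],'tcp',X.round(4),'rot',s['eef_rot'].round(1));print('TRAP: tcp',f([0,0,0]),'bend',f([.011,0,-.2345]),'hookrot err',(Rt.inv()*Rh).as_rotvec(degrees=True).round(1));print('F',s['contact_force'].round(1))
E
python3 tr.py
```

```text
t 15.7 tcp [ 0.4229 -0.039   0.3495] rot [179.9 -14.6   0.5]
TRAP: tcp [-31.    0.7 223.7] bend [-21.5   0.2 -10.9] hookrot err [-0.1  0.4  0. ]
F [ 0.  -0.6  0.2]
```

Call:
{"op": "step_arm", "data": {
  "increments": [
    {"tx": 13,"ty": 0,"tz": -15,"ax": 0,"ay": -0.4,"az": 0,"claw": -1},
    {"tx": 13,"ty": 0,"tz": -15,"ax": 0,"ay": 0,"az": 0,"claw": -1},
    {"tx": 13,"ty": 0,"tz": -15,"ax": 0,"ay": 0,"az": 0,"claw": -1},
    {"tx": 13,"ty": 0,"tz": -16,"ax": 0,"ay": 0,"az": 0,"claw": -1},
    {"tx": 0,"ty": 0,"tz": 0,"ax": 0,"ay": 0,"az": 0,"claw": -1},
    {"tx": 0,"ty": 0,"tz": 0,"ax": 0,"ay": 0,"az": 0,"claw": -1}
  ]
}}

```text
time_s: 16.3
tcp_pos: [0.4746, -0.039, 0.2901]
eef_rot: [180.0, -15.2, 0.5]
contact_force: [0.2, 0.5, -0.6]
gripper_width: 0.0257
```

```bash
python3 tr.py
```

```text
t 16.3 tcp [ 0.4746 -0.039   0.2901] rot [180.  -15.2   0.5]
TRAP: tcp [-2.950e+01  1.000e-01  1.449e+02] bend [-17.6  -0.1 -89.5] hookrot err [-0.  -0.2  0. ]
F [ 0.2  0.5 -0.6]
```

Call:
{"op": "step_arm", "data": {
  "increments": [
    {"tx": -2,"ty": 0,"tz": -2,"ax": 0,"ay": 0,"az": 0,"claw": -1},
    {"tx": 6,"ty": 0,"tz": -7,"ax": 0,"ay": 0.1,"az": 0,"claw": -1},
    {"tx": 6,"ty": 0,"tz": -7,"ax": 0,"ay": 0,"az": 0,"claw": -1},
    {"tx": 4,"ty": 0,"tz": -5,"ax": 0,"ay": 0,"az": 0,"claw": -1},
    {"tx": 4,"ty": 0,"tz": -5,"ax": 0,"ay": 0,"az": 0,"claw": -1},
    {"tx": 0,"ty": 0,"tz": 0,"ax": 0,"ay": 0,"az": 0,"claw": -1},
    {"tx": 0,"ty": 0,"tz": 0,"ax": 0,"ay": 0,"az": 0,"claw": -1}
  ]
}}

```text
time_s: 17.0
tcp_pos: [0.4926, -0.0393, 0.2633]
eef_rot: [180.0, -15.1, 0.5]
contact_force: [-0.2, -0.1, -1.4]
gripper_width: 0.0257
```

```bash
python3 tr.py
```

```text
t 17.0 tcp [ 0.4926 -0.0393  0.2633] rot [180.  -15.1   0.5]
TRAP: tcp [-32.9  -0.4 112.8] bend [ -21.5   -0.6 -121.6] hookrot err [-0.1 -0.1 -0. ]
F [-0.2 -0.1 -1.4]
```

No contact. Continue the last 16 mm, checking force.

Call:
{"op": "step_arm", "data": {
  "increments": [
    {"tx": 4,"ty": 0.5,"tz": -4,"ax": 0,"ay": 0,"az": 0,"claw": -1},
    {"tx": 4,"ty": 0,"tz": -4,"ax": 0,"ay": 0,"az": 0,"claw": -1},
    {"tx": 3,"ty": 0,"tz": -3,"ax": 0,"ay": 0,"az": 0,"claw": -1},
    {"tx": 0,"ty": 0,"tz": 0,"ax": 0,"ay": 0,"az": 0,"claw": -1},
    {"tx": 0,"ty": 0,"tz": 0,"ax": 0,"ay": 0,"az": 0,"claw": -1}
  ]
}}

```text
time_s: 17.5
tcp_pos: [0.5036, -0.0388, 0.2524]
eef_rot: [180.0, -15.1, 0.5]
contact_force: [-1.0, -0.3, -1.3]
gripper_width: 0.0255
```

```bash
python3 tr.py
```

```text
t 17.5 tcp [ 0.5036 -0.0388  0.2524] rot [180.  -15.1   0.5]
TRAP: tcp [-31.5   0.1  97.4] bend [-2.000e+01 -1.000e-01 -1.371e+02] hookrot err [-0.  -0.1 -0. ]
F [-1.  -0.3 -1.3]
```

Call:
{"op": "step_arm", "data": {
  "increments": [
    {"tx": 5,"ty": 0,"tz": 4,"ax": 0,"ay": 0,"az": 0,"claw": -1},
    {"tx": 5,"ty": 0,"tz": 4,"ax": 0,"ay": 0,"az": 0,"claw": -1},
    {"tx": 4,"ty": 0,"tz": 3,"ax": 0,"ay": 0,"az": 0,"claw": -1},
    {"tx": 0,"ty": 0,"tz": 0,"ax": 0,"ay": 0,"az": 0,"claw": -1},
    {"tx": 0,"ty": 0,"tz": 0,"ax": 0,"ay": 0,"az": 0,"claw": -1}
  ]
}}

```text
time_s: 18.0
tcp_pos: [0.5177, -0.0387, 0.2635]
eef_rot: [180.0, -15.2, 0.5]
contact_force: [-0.7, 0.3, -0.4]
gripper_width: 0.0258
```

```bash
python3 tr.py
```

```text
t 18.0 tcp [ 0.5177 -0.0387  0.2635] rot [180.  -15.2   0.5]
TRAP: tcp [-13.5  -0.   96.9] bend [-1.900e+00 -1.000e-01 -1.375e+02] hookrot err [-0.  -0.2 -0. ]
F [-0.7  0.3 -0.4]
```

Call:
{"op": "step_arm", "data": {
  "increments": [
    {"tx": -6,"ty": 0,"tz": 8,"ax": 0,"ay": 0,"az": 0,"claw": -1},
    {"tx": -7,"ty": 0,"tz": 8,"ax": 0,"ay": 0,"az": 0,"claw": -1},
    {"tx": -3,"ty": 0,"tz": 4,"ax": 0,"ay": 0,"az": 0,"claw": -1},
    {"tx": -3,"ty": 0,"tz": 4,"ax": 0,"ay": 0,"az": 0,"claw": -1},
    {"tx": -6,"ty": 0,"tz": 8,"ax": 0,"ay": 0,"az": 0,"claw": -1},
    {"tx": 0,"ty": 0,"tz": 0,"ax": 0,"ay": 0,"az": 0,"claw": -1},
    {"tx": 0,"ty": 0,"tz": 0,"ax": 0,"ay": 0,"az": 0,"claw": -1}
  ]
}}

```text
time_s: 18.7
tcp_pos: [0.4927, -0.0386, 0.296]
eef_rot: [-180.0, -15.2, 0.5]
contact_force: [1.1, -0.5, -1.2]
gripper_width: 0.0256
```

```bash
python3 tr.py; python3 -c "
from plant import r
for k in range(3):
    s=r.get_state(); print(s['time_s'],s['contact_force'].round(1),s['moment'].round(2))"
```

```text
t 18.7 tcp [ 0.4927 -0.0386  0.296 ] rot [-180.   -15.2    0.5]
TRAP: tcp [-11.8   0.4 137.9] bend [  0.1   0.4 -96.6] hookrot err [ 0.  -0.2 -0. ]
F [ 1.1 -0.5 -1.2]
18.7 [ 1.1 -0.5 -1.2] [-0.07  0.84  0.04]
18.7 [ 1.1 -0.5 -1.2] [-0.07  0.84  0.04]
18.7 [ 1.1 -0.5 -1.2] [-0.07  0.84  0.04]
```

Call:
{"op": "step_arm", "data": {
  "increments": [
    {"tx": -6,"ty": 0,"tz": 7,"ax": 0,"ay": 0,"az": 0,"claw": -1},
    {"tx": -8,"ty": 0,"tz": 10,"ax": 0,"ay": 0,"az": 0,"claw": -1},
    {"tx": -10,"ty": 0,"tz": 12,"ax": 0,"ay": 0,"az": 0,"claw": -1},
    {"tx": -10,"ty": 0,"tz": 12,"ax": 0,"ay": 0,"az": 0,"claw": -1},
    {"tx": -10,"ty": 0,"tz": 12,"ax": 0,"ay": 0,"az": 0,"claw": -1},
    {"tx": -10,"ty": 0,"tz": 12,"ax": 0,"ay": 0,"az": 0,"claw": -1},
    {"tx": -8,"ty": 0,"tz": 10,"ax": 0,"ay": 0,"az": 0,"claw": -1},
    {"tx": -5,"ty": 0,"tz": 6,"ax": 0,"ay": 0,"az": 0,"claw": -1},
    {"tx": 0,"ty": 0,"tz": 0,"ax": 0,"ay": 0,"az": 0,"claw": -1}
  ]
}}

```text
time_s: 19.6
tcp_pos: [0.4255, -0.0386, 0.3779]
eef_rot: [-180.0, -15.3, 0.6]
contact_force: [2.9, 0.5, -1.7]
gripper_width: 0.0256
```

```bash
python3 tr.py;  python3 - <<'E'
from h import *
c=cap('top');S=cap('side')
o=np.zeros((520,800,3),np.uint8)
o[:,:520]=cv2.resize(S['image'][100:230,250:380],(520,520),interpolation=cv2.INTER_CUBIC);o[:280,520:]=cv2.resize(c['image'][150:250,260:360],(280,280),interpolation=cv2.INTER_CUBIC)
cv2.imwrite('pics/lift.png',o)
E
```

```text
t 19.6 tcp [ 0.4255 -0.0386  0.3779] rot [-180.   -15.3    0.6]
TRAP: tcp [-10.7   1.  243.8] bend [1.6 1.1 9.4] hookrot err [ 0.  -0.3 -0. ]
F [ 2.9  0.5 -1.7]
```

View pics/lift.png

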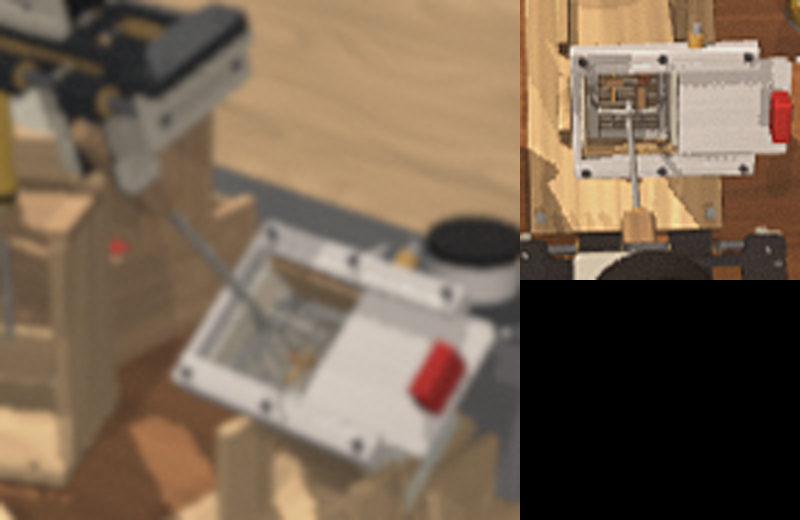

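The basket's bail is on the hook and just above the port: basket at (630,105) in the top crop, and visible in the port at (300,330) in the side crop. Keep lifting slowly along the axis.

Call:
{"op": "step_arm", "data": {
  "increments": [
    {"tx": -6,"ty": 0,"tz": 6,"ax": 0,"ay": 0,"az": 0,"claw": -1},
    {"tx": -7,"ty": 0,"tz": 8,"ax": 0,"ay": 0,"az": 0,"claw": -1},
    {"tx": -7,"ty": 0,"tz": 8,"ax": 0,"ay": 0,"az": 0,"claw": -1},
    {"tx": -7,"ty": 0,"tz": 8,"ax": 0,"ay": 0,"az": 0,"claw": -1},
    {"tx": -6,"ty": 0,"tz": 9,"ax": 0,"ay": 0,"az": 0,"claw": -1},
    {"tx": -5,"ty": 0,"tz": 9,"ax": 0,"ay": 0,"az": 0,"claw": -1},
    {"tx": -4,"ty": 0,"tz": 9,"ax": 0,"ay": 0,"az": 0,"claw": -1},
    {"tx": -3,"ty": 0,"tz": 9,"ax": 0,"ay": 0,"az": 0,"claw": -1},
    {"tx": -2,"ty": 0,"tz": 9,"ax": 0,"ay": 0,"az": 0,"claw": -1},
    {"tx": 0,"ty": 0,"tz": 10,"ax": 0,"ay": 0,"az": 0,"claw": -1},
    {"tx": 0,"ty": 0,"tz": 10,"ax": 0,"ay": 0,"az": 0,"claw": -1},
    {"tx": 0,"ty": 0,"tz": 8,"ax": 0,"ay": 0,"az": 0,"claw": -1}
  ]
}}

```text
time_s: 20.9
tcp_pos: [0.379, -0.0386, 0.4806]
eef_rot: [180.0, -15.2, 0.5]
contact_force: [-0.1, 0.6, -2.8]
gripper_width: 0.0256
```

```bash
python3 tr.py
```

```text
t 20.9 tcp [ 0.379  -0.0386  0.4806] rot [180.  -15.2   0.5]
TRAP: tcp [ 19.7   1.4 352.4] bend [ 31.5   1.3 117.9] hookrot err [-0.  -0.2 -0. ]
F [-0.1  0.6 -2.8]
```

Call:
{"op": "step_arm", "data": {
  "increments": [
    {"tx": 0,"ty": 0,"tz": 10,"ax": 0,"ay": 0,"az": 0,"claw": -1},
    {"tx": 0,"ty": -5,"tz": 12,"ax": 0,"ay": 0,"az": 0,"claw": -1},
    {"tx": 0,"ty": -12,"tz": 8,"ax": 0,"ay": 0,"az": 0,"claw": -1},
    {"tx": 0,"ty": -20,"tz": 0,"ax": 0,"ay": 0,"az": 0,"claw": -1},
    {"tx": 0,"ty": -26,"tz": 0,"ax": 0,"ay": 0,"az": 0,"claw": -1},
    {"tx": 0,"ty": -28,"tz": 0,"ax": 0,"ay": 0,"az": 0,"claw": -1},
    {"tx": 0,"ty": -28,"tz": 0,"ax": 0,"ay": 0,"az": 0,"claw": -1},
    {"tx": 0,"ty": -28,"tz": 0,"ax": 0,"ay": 0,"az": 0,"claw": -1},
    {"tx": 0,"ty": -28,"tz": 0,"ax": 0,"ay": 0,"az": 0,"claw": -1},
    {"tx": 0,"ty": -28,"tz": 0,"ax": 0,"ay": 0,"az": 0,"claw": -1},
    {"tx": 0,"ty": -26,"tz": 0,"ax": 0,"ay": 0,"az": 0,"claw": -1},
    {"tx": 0,"ty": -20,"tz": 0,"ax": 0,"ay": 0,"az": 0,"claw": -1}
  ]
}}

```text
time_s: 22.1
tcp_pos: [0.3784, -0.2897, 0.5094]
eef_rot: [180.0, -15.1, 0.5]
contact_force: [-0.4, 0.5, -3.1]
gripper_width: 0.026
```

Call:
{"op": "step_arm", "data": {
  "increments": [
    {"tx": 2,"ty": -14,"tz": -4,"ax": 0,"ay": 1.5,"az": 0,"claw": -1},
    {"tx": 4,"ty": -8,"tz": -8,"ax": 0,"ay": 2.5,"az": 0,"claw": -1},
    {"tx": 5,"ty": -4,"tz": -10,"ax": 0,"ay": 4,"az": 0,"claw": -1},
    {"tx": 5,"ty": 0,"tz": -11,"ax": 0,"ay": 4,"az": 0,"claw": -1},
    {"tx": 5,"ty": 0,"tz": -11,"ax": 0,"ay": 4,"az": 0,"claw": -1},
    {"tx": 5,"ty": 0,"tz": -11,"ax": 0,"ay": 4,"az": 0,"claw": -1},
    {"tx": 5,"ty": 0,"tz": -11,"ax": 0,"ay": 4,"az": 0,"claw": -1},
    {"tx": 5,"ty": 0,"tz": -11,"ax": 0,"ay": 4,"az": 0,"claw": -1},
    {"tx": 5,"ty": 0,"tz": -11,"ax": 0,"ay": 4,"az": 0,"claw": -1},
    {"tx": 5,"ty": 0,"tz": -11,"ax": 0,"ay": 4,"az": 0,"claw": -1},
    {"tx": 4,"ty": 0,"tz": -8,"ax": 0,"ay": 2.5,"az": 0,"claw": -1},
    {"tx": 3,"ty": 0,"tz": -3,"ax": 0,"ay": 1.5,"az": 0,"claw": -1}
  ]
}}

```text
time_s: 23.3
tcp_pos: [0.4329, -0.3138, 0.3976]
eef_rot: [-179.6, 25.1, 0.6]
contact_force: [0.8, 0.1, -2.4]
gripper_width: 0.0259
```

Call:
{"op": "step_arm", "data": {
  "increments": [
    {"tx": 0,"ty": 0,"tz": 0,"ax": 0,"ay": 0,"az": 0,"claw": -1},
    {"tx": 0,"ty": 0,"tz": 0,"ax": 0,"ay": 0,"az": 0,"claw": -1},
    {"tx": 0,"ty": 0,"tz": 0,"ax": 0,"ay": 0,"az": 0,"claw": -1},
    {"tx": 0,"ty": 0,"tz": 0,"ax": 0,"ay": 0,"az": 0,"claw": -1},
    {"tx": 0,"ty": 0,"tz": 0,"ax": 0,"ay": 0,"az": 0,"claw": -1}
  ]
}}

```text
time_s: 23.8
tcp_pos: [0.4312, -0.3138, 0.4005]
eef_rot: [-179.7, 24.7, 0.5]
contact_force: [0.3, -0.2, -2.3]
gripper_width: 0.0254
```

```bash
python3 log.py; python3 - <<'E'
from h import *
from plan import E
c=cap('top');S=cap('side');s=r.get_state();X=s['tcp_pos'];Rh=(E('xyz',s['eef_rot'])*E('x',180)*E('y',-25)); b=X+Rh.apply([.011,0,-.2345]);print('bend',b.round(4),Rh.as_euler('xyz',degrees=True).round(1))
for n,C in(('top',c),('side',S)):
    q=cloud(C).reshape(-1,3);k=(np.hypot(q[:,0]-b[0],q[:,1]-b[1])<.07)&(q[:,2]>.035)&(q[:,2]<b[2]-.005);print(n,k.sum(),np.nanpercentile(q[k],[3,50,97],axis=0).round(3).tolist(),'bend px',proj(C,b).round())
u,v=proj(S,b).astype(int);U,V=proj(c,b).astype(int)
o=np.hstack([cv2.resize(S['image'][v-70:v+70,u-70:u+70],(400,400),interpolation=cv2.INTER_CUBIC),cv2.resize(c['image'][V-50:V+50,U-50:U+50],(400,400),interpolation=cv2.INTER_CUBIC)]);cv2.imwrite('pics/tray.png',o)
E
```

```text
time_s 23.8
joints [ -11.6019   16.5598    8.4841    4.9149 -106.1664  102.4243]
tcp_pos [ 0.4312 -0.3138  0.4005]
eef_rot [-179.6669   24.7234    0.5405]
contact_force [ 0.2511 -0.1872 -2.3467]
gripper_width 0.0254
bend [ 0.4433 -0.3124  0.1656] [ 0.3 -0.2  0.4]
top 467 [[0.406, -0.348, 0.099], [0.432, -0.307, 0.135], [0.476, -0.274, 0.142]] bend px [407. 244.]
side 855 [[0.405, -0.35, 0.1], [0.439, -0.312, 0.129], [0.475, -0.279, 0.146]] bend px [374. 257.]
```

View pics/tray.png

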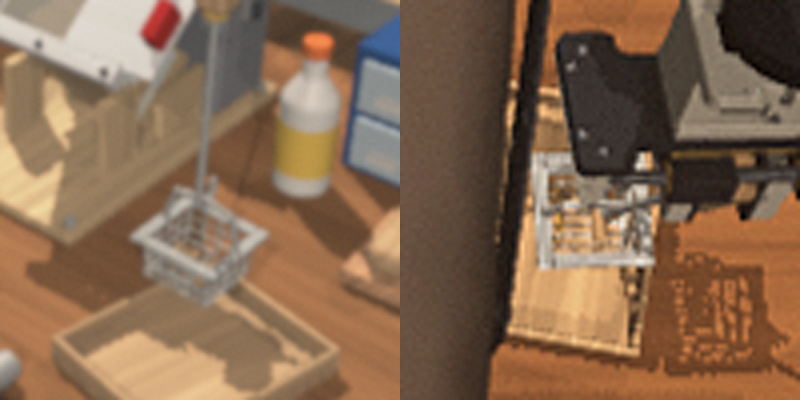

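The basket hangs upright on the hook above the tray, rim centred near (0.44, -0.312) and underside at z≈0.099. Lower gently.

Call:
{"op": "step_arm", "data": {
  "increments": [
    {"tx": 0,"ty": 0,"tz": -5,"ax": 0,"ay": 0.2,"az": 0,"claw": -1},
    {"tx": 0,"ty": 0,"tz": -10,"ax": 0,"ay": 0,"az": 0,"claw": -1},
    {"tx": 0,"ty": 0,"tz": -14,"ax": 0,"ay": 0,"az": 0,"claw": -1},
    {"tx": 0,"ty": 0,"tz": -14,"ax": 0,"ay": 0,"az": 0,"claw": -1},
    {"tx": 0,"ty": 0,"tz": -14,"ax": 0,"ay": 0,"az": 0,"claw": -1},
    {"tx": 0,"ty": 0,"tz": -10,"ax": 0,"ay": 0,"az": 0,"claw": -1},
    {"tx": 0,"ty": 0,"tz": -6,"ax": 0,"ay": 0,"az": 0,"claw": -1},
    {"tx": 0,"ty": 0,"tz": -4,"ax": 0,"ay": 0,"az": 0,"claw": -1},
    {"tx": 0,"ty": 0,"tz": -3,"ax": 0,"ay": 0,"az": 0,"claw": -1},
    {"tx": 0,"ty": 0,"tz": -2,"ax": 0,"ay": 0,"az": 0,"claw": -1},
    {"tx": 0,"ty": 0,"tz": -2,"ax": 0,"ay": 0,"az": 0,"claw": -1},
    {"tx": 0,"ty": 0,"tz": 0,"ax": 0,"ay": 0,"az": 0,"claw": -1}
  ]
}}

```text
time_s: 25.1
tcp_pos: [0.4316, -0.3137, 0.3155]
eef_rot: [-179.6, 25.0, 0.6]
contact_force: [-0.4, 0.0, -3.2]
gripper_width: 0.0259
```

Call:
{"op": "step_arm", "data": {
  "increments": [
    {"tx": 0,"ty": 0,"tz": -2,"ax": 0,"ay": 0,"az": 0,"claw": -1},
    {"tx": 0,"ty": 0,"tz": -2,"ax": 0,"ay": 0,"az": 0,"claw": -1},
    {"tx": 0,"ty": 0,"tz": -2,"ax": 0,"ay": 0,"az": 0,"claw": -1},
    {"tx": 0,"ty": 0,"tz": -2,"ax": 0,"ay": 0,"az": 0,"claw": -1},
    {"tx": 0,"ty": 0,"tz": -2,"ax": 0,"ay": 0,"az": 0,"claw": -1},
    {"tx": 0,"ty": 0,"tz": -2,"ax": 0,"ay": 0,"az": 0,"claw": -1},
    {"tx": 0,"ty": 0,"tz": -2,"ax": 0,"ay": 0,"az": 0,"claw": -1},
    {"tx": 0,"ty": 0,"tz": -2,"ax": 0,"ay": 0,"az": 0,"claw": -1},
    {"tx": 0,"ty": 0,"tz": 0,"ax": 0,"ay": 0,"az": 0,"claw": -1},
    {"tx": 0,"ty": 0,"tz": 0,"ax": 0,"ay": 0,"az": 0,"claw": -1}
  ]
}}

```text
time_s: 26.1
tcp_pos: [0.4316, -0.3137, 0.2996]
eef_rot: [-179.6, 25.0, 0.6]
contact_force: [0.4, 0.6, -0.4]
gripper_width: 0.0259
```

```bash
cat > bk.py <<'E'
from h import *
from plan import E
c=cap('top');S=cap('side');s=r.get_state();X=s['tcp_pos'];Rh=(E('xyz',s['eef_rot'])*E('x',180)*E('y',-25)); b=X+Rh.apply([.011,0,-.2345]);print(s['time_s'],'bend',b.round(4),Rh.as_euler('xyz',degrees=True).round(1),'F',s['contact_force'].round(1))
for n,C in(('top',c),('side',S)):
    hsv=cv2.cvtColor(C['image'],cv2.COLOR_BGR2HSV);m=(hsv[:,:,1]<60)&(hsv[:,:,2]>70)
    q=cloud(C)[m];k=(np.hypot(q[:,0]-.443,q[:,1]+.314)<.075)&(q[:,2]>.03)&(q[:,2]<.1);q=q[k];g=q[abs(q[:,2]-.043)<.012]
    print(n,k.sum(),'z pct',np.nanpercentile(q[:,2],[2,50,90,99]).round(3),'rim',len(g),(g.min(0)/2+g.max(0)/2).round(3) if len(g) else '', cv2.minAreaRect((g[:,:2]*1000).astype(np.float32)) if len(g) else '')
E
python3 bk.py
```

```text
26.2 bend [ 0.4426 -0.3124  0.0651] [0.3 0.  0.4] F [ 0.1 -0.7 -1.2]
top 265 z pct [0.037 0.044 0.068 0.085] rim 235 [ 0.441 -0.311  0.043] ((440.4681091308594, -311.18450927734375), (76.44661712646484, 74.02381134033203), 89.60907745361328)
side 522 z pct [0.031 0.044 0.076 0.095] rim 390 [ 0.44  -0.313  0.043] ((439.7944030761719, -313.08587646484375), (76.79090881347656, 77.831298828125), 1.2036323547363281)
```

The basket stands level in the tray (rim 76 mm square at z≈0.044, centre (0.4405, -0.312)). Unhook: down 12 mm, back 22 mm, then up.

Call:
{"op": "step_arm", "data": {
  "increments": [
    {"tx": 0,"ty": 0,"tz": -3,"ax": 0,"ay": 0,"az": 0,"claw": -1},
    {"tx": 0,"ty": 0,"tz": -3,"ax": 0,"ay": 0,"az": 0,"claw": -1},
    {"tx": 0,"ty": 0,"tz": -3,"ax": 0,"ay": 0,"az": 0,"claw": -1},
    {"tx": 0,"ty": 0,"tz": -3,"ax": 0,"ay": 0,"az": 0,"claw": -1},
    {"tx": 0,"ty": 0,"tz": 0,"ax": 0,"ay": 0,"az": 0,"claw": -1},
    {"tx": -3,"ty": 0,"tz": 0,"ax": 0,"ay": 0,"az": 0,"claw": -1},
    {"tx": -4,"ty": 0,"tz": 0,"ax": 0,"ay": 0,"az": 0,"claw": -1},
    {"tx": -4,"ty": 0,"tz": 0,"ax": 0,"ay": 0,"az": 0,"claw": -1},
    {"tx": 0,"ty": 0,"tz": 0,"ax": 0,"ay": 0,"az": 0,"claw": -1}
  ]
}}

```text
time_s: 27.1
tcp_pos: [0.42, -0.3137, 0.2879]
eef_rot: [-179.6, 25.0, 0.6]
contact_force: [-0.4, -0.4, -1.4]
gripper_width: 0.0262
```

Call:
{"op": "step_arm", "data": {
  "increments": [
    {"tx": -4,"ty": 0,"tz": 0,"ax": 0,"ay": 0,"az": 0,"claw": -1},
    {"tx": -4,"ty": 0,"tz": 0,"ax": 0,"ay": 0,"az": 0,"claw": -1},
    {"tx": -3,"ty": 0,"tz": 0,"ax": 0,"ay": 0,"az": 0,"claw": -1},
    {"tx": 0,"ty": 0,"tz": 0,"ax": 0,"ay": 0,"az": 0,"claw": -1},
    {"tx": 0,"ty": 0,"tz": 0,"ax": 0,"ay": 0,"az": 0,"claw": -1}
  ]
}}

```text
time_s: 27.6
tcp_pos: [0.4096, -0.3137, 0.2876]
eef_rot: [-179.6, 25.0, 0.6]
contact_force: [0.8, -1.0, -0.6]
gripper_width: 0.0258
```

```bash
python3 bk.py
```

```text
27.7 bend [ 0.4206 -0.3123  0.053 ] [0.3 0.  0.4] F [ 0.4  0.2 -0.8]
top 185 z pct [0.037 0.044 0.055 0.082] rim 165 [ 0.441 -0.309  0.045] ((440.7907409667969, -308.6865539550781), (75.6633529663086, 70.71363830566406), 1.6398981809616089)
side 525 z pct [0.031 0.044 0.076 0.095] rim 384 [ 0.44  -0.313  0.043] ((439.45086669921875, -312.75030517578125), (75.94122314453125, 78.78607940673828), 1.571815013885498)
```

Call:
{"op": "step_arm", "data": {
  "increments": [
    {"tx": 0,"ty": 0,"tz": 4,"ax": 0,"ay": 0,"az": 0,"claw": -1},
    {"tx": 0,"ty": 0,"tz": 6,"ax": 0,"ay": 0,"az": 0,"claw": -1},
    {"tx": 0,"ty": 0,"tz": 8,"ax": 0,"ay": 0,"az": 0,"claw": -1},
    {"tx": 0,"ty": 0,"tz": 10,"ax": 0,"ay": 0,"az": 0,"claw": -1},
    {"tx": 0,"ty": 0,"tz": 15,"ax": 0,"ay": 0,"az": 0,"claw": -1},
    {"tx": 0,"ty": 0,"tz": 20,"ax": 0,"ay": 0,"az": 0,"claw": -1},
    {"tx": 0,"ty": 0,"tz": 30,"ax": 0,"ay": 0,"az": 0,"claw": -1},
    {"tx": 0,"ty": 0,"tz": 30,"ax": 0,"ay": 0,"az": 0,"claw": -1}
  ]
}}

```text
time_s: 28.5
tcp_pos: [0.4094, -0.3137, 0.4124]
eef_rot: [-179.6, 25.0, 0.6]
contact_force: [0.6, -0.7, -0.8]
gripper_width: 0.0256
```

```bash
python3 bk.py
```

```text
28.6 bend [ 0.4228 -0.3139  0.181 ] [ 0.1 -0.4  0.4] F [-0.6  0.2 -0.6]
top 139 z pct [0.034 0.044 0.049 0.08 ] rim 125 [ 0.44  -0.312  0.043] ((440.35986328125, -312.49066162109375), (73.94596862792969, 73.78449249267578), 89.5011215209961)
side 488 z pct [0.031 0.044 0.072 0.08 ] rim 401 [ 0.442 -0.313  0.043] ((442.1456298828125, -313.17529296875), (79.7773666381836, 77.67758178710938), 0.9942693710327148)
```

Call:
{"op": "step_arm", "data": {
  "increments": [
    {"tx": 0,"ty": 10,"tz": 30,"ax": 0,"ay": 0,"az": 0,"claw": -1},
    {"tx": 2,"ty": 25,"tz": 30,"ax": 0,"ay": 0,"az": 0,"claw": -1},
    {"tx": 2,"ty": 38,"tz": 0,"ax": 0,"ay": 0,"az": 0,"claw": -1},
    {"tx": 2,"ty": 38,"tz": 0,"ax": 0,"ay": 0,"az": 0,"claw": -1},
    {"tx": 2,"ty": 38,"tz": 0,"ax": 0,"ay": 0,"az": 0,"claw": -1},
    {"tx": 2,"ty": 38,"tz": 0,"ax": 0,"ay": 0,"az": 0,"claw": -1},
    {"tx": 2,"ty": 38,"tz": 0,"ax": 0,"ay": 0,"az": 0,"claw": -1},
    {"tx": 2,"ty": 38,"tz": 0,"ax": 0,"ay": 0,"az": 3,"claw": -1},
    {"tx": 2,"ty": 38,"tz": 0,"ax": 0,"ay": 0,"az": 4,"claw": -1},
    {"tx": 2,"ty": 38,"tz": 0,"ax": 0,"ay": 0,"az": 4,"claw": -1},
    {"tx": 2,"ty": 38,"tz": 0,"ax": 0,"ay": 0,"az": 4,"claw": -1},
    {"tx": 2,"ty": 38,"tz": 0,"ax": 0,"ay": 0,"az": 4,"claw": -1}
  ]
}}

```text
time_s: 29.8
tcp_pos: [0.4312, 0.1027, 0.4711]
eef_rot: [-179.6, 25.0, 19.7]
contact_force: [1.2, 0.5, -0.3]
gripper_width: 0.0256
```

Call:
{"op": "step_arm", "data": {
  "increments": [
    {"tx": 2,"ty": 38,"tz": 0,"ax": 0,"ay": 0,"az": 4,"claw": -1},
    {"tx": 2,"ty": 38,"tz": 0,"ax": 0,"ay": 0,"az": 4.4,"claw": -1},
    {"tx": 2,"ty": 38,"tz": 0,"ax": 0,"ay": 0,"az": 0,"claw": -1},
    {"tx": 2,"ty": 38,"tz": 0,"ax": 0,"ay": 0,"az": 0,"claw": -1},
    {"tx": 2,"ty": 30,"tz": 0,"ax": 0,"ay": 0,"az": 0,"claw": -1},
    {"tx": 0,"ty": 0,"tz": 0,"ax": 0,"ay": 0,"az": 0,"claw": -1},
    {"tx": 0,"ty": 0,"tz": 0,"ax": 0,"ay": 0,"az": 0,"claw": -1}
  ]
}}

```text
time_s: 30.5
tcp_pos: [0.4416, 0.2839, 0.4703]
eef_rot: [-179.7, 25.1, 28.0]
contact_force: [-0.0, -1.0, -0.3]
gripper_width: 0.0253
```

```bash
python3 log.py
```

```text
time_s 30.5
joints [  47.715    17.9695   25.0422   -9.9002 -120.382    66.9851]
tcp_pos [0.4416 0.2839 0.4703]
eef_rot [-179.6672   25.0892   28.027 ]
contact_force [-0.03   -1.0053 -0.311 ]
gripper_width 0.0253
```

Call:
{"op": "step_arm", "data": {
  "increments": [
    {"tx": 8,"ty": 18,"tz": -20,"ax": 0,"ay": 0,"az": 0,"claw": -1},
    {"tx": 0,"ty": 0,"tz": -40,"ax": 0,"ay": -0.2,"az": 0,"claw": -1},
    {"tx": 0,"ty": 0,"tz": -40,"ax": 0,"ay": 0,"az": 0,"claw": -1},
    {"tx": 0,"ty": 0,"tz": -35,"ax": 0,"ay": 0,"az": 0,"claw": -1},
    {"tx": 0,"ty": 0,"tz": -20,"ax": 0,"ay": 0,"az": 0,"claw": -1},
    {"tx": 0,"ty": 0,"tz": -8,"ax": 0,"ay": 0,"az": 0,"claw": -1},
    {"tx": 0,"ty": 0,"tz": 0,"ax": 0,"ay": 0,"az": 0,"claw": -1},
    {"tx": 0,"ty": 0,"tz": 0,"ax": 0,"ay": 0,"az": 0,"claw": -1}
  ]
}}

```text
time_s: 31.3
tcp_pos: [0.4502, 0.3011, 0.3091]
eef_rot: [-179.7, 24.7, 27.9]
contact_force: [-0.3, -0.3, -0.9]
gripper_width: 0.0258
```

```bash
python3 log.py; python3 - <<'E'
from h import *
from plan import E
c=cap('top');S=cap('side');s=r.get_state();X=s['tcp_pos'];Rh=(E('xyz',s['eef_rot'])*E('x',180)*E('y',-25)).as_matrix()
for C in(c,S): print({n:proj(C,X+Rh@np.array(k)).round(1).tolist() for n,k in dict(under=[.002,0,-.0625],mid=[.002,0,-.15],bend=[.011,0,-.2345]).items()})
print('to grasp', (np.array([.5427,.3509,.2675])-X)*1000)
u,v=proj(S,X+Rh@np.array([0,0,-.12])).astype(int);u0,v0=u-60,v-75;print(u0,v0)
cv2.imwrite('pics/ret.png',cv2.resize(S['image'][v0:v0+145,u0:u0+120],(480,580),interpolation=cv2.INTER_CUBIC))
E
```

```text
time_s 31.3
joints [  48.2819   21.1559    9.2131   -8.799  -101.1997   69.6267]
tcp_pos [0.4502 0.3011 0.3091]
eef_rot [-179.7319   24.7361   27.909 ]
contact_force [-0.2849 -0.3448 -0.9224]
gripper_width 0.0258
{'under': [159.2, 242.2], 'mid': [167.8, 245.3], 'bend': [173.6, 245.0]}
{'under': [200.8, 147.8], 'mid': [204.1, 174.8], 'bend': [208.3, 198.0]}
to grasp [ 92.53934531  49.47539184 -41.65701834]
142 91
```

View pics/ret.png

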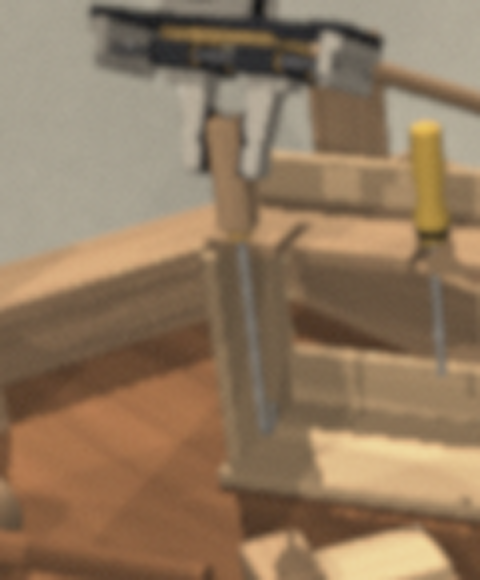

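The rod has not slipped: bend seen at (208.8,198.5) against a predicted (208.3,198.0), and the slot lies ahead. Insert it.

Call:
{"op": "step_arm", "data": {
  "increments": [
    {"tx": 9,"ty": 5,"tz": 0,"ax": 0,"ay": 0,"az": 0,"claw": -1},
    {"tx": 18,"ty": 9.5,"tz": 0,"ax": 0,"ay": 0,"az": 0,"claw": -1},
    {"tx": 18,"ty": 9.5,"tz": 0,"ax": 0,"ay": 0,"az": 0,"claw": -1},
    {"tx": 18,"ty": 9.5,"tz": 0,"ax": 0,"ay": 0,"az": 0,"claw": -1},
    {"tx": 16,"ty": 8.5,"tz": 0,"ax": 0,"ay": 0,"az": 0,"claw": -1},
    {"tx": 9,"ty": 5,"tz": 0,"ax": 0,"ay": 0,"az": 0,"claw": -1},
    {"tx": 0,"ty": 0,"tz": 0,"ax": 0,"ay": 0,"az": 0,"claw": -1},
    {"tx": 0,"ty": 0,"tz": 0,"ax": 0,"ay": 0,"az": 0,"claw": -1}
  ]
}}

```text
time_s: 32.2
tcp_pos: [0.5379, 0.3485, 0.3073]
eef_rot: [-179.7, 24.9, 27.9]
contact_force: [-0.1, 0.7, -0.4]
gripper_width: 0.0257
```

Call:
{"op": "step_arm", "data": {
  "increments": [
    {"tx": 0,"ty": 0,"tz": -10,"ax": 0,"ay": 0.2,"az": 0,"claw": -1},
    {"tx": 0,"ty": 0,"tz": -12,"ax": 0,"ay": 0,"az": 0,"claw": -1},
    {"tx": 0,"ty": 0,"tz": -10,"ax": 0,"ay": 0,"az": 0,"claw": -1},
    {"tx": 0,"ty": 0,"tz": -5,"ax": 0,"ay": 0,"az": 0,"claw": -1},
    {"tx": 0,"ty": 0,"tz": -2,"ax": 0,"ay": 0,"az": 0,"claw": -1},
    {"tx": 0,"ty": 0,"tz": 0,"ax": 0,"ay": 0,"az": 0,"claw": -1},
    {"tx": 0,"ty": 0,"tz": 0,"ax": 0,"ay": 0,"az": 0,"claw": -1}
  ]
}}

```text
time_s: 32.9
tcp_pos: [0.5378, 0.3484, 0.269]
eef_rot: [-179.6, 25.0, 28.0]
contact_force: [-0.1, 0.6, -0.6]
gripper_width: 0.0255
```

Call:
{"op": "step_arm", "data": {
  "increments": [
    {"tx": 0,"ty": 0,"tz": -1.5,"ax": 0,"ay": 0,"az": 0,"claw": -1},
    {"tx": 0,"ty": 0,"tz": 0,"ax": 0,"ay": 0,"az": 0,"claw": -1},
    {"tx": 0,"ty": 0,"tz": 0,"ax": 0,"ay": 0,"az": 0,"claw": 0.2},
    {"tx": 0,"ty": 0,"tz": 0,"ax": 0,"ay": 0,"az": 0,"claw": 0.2},
    {"tx": 0,"ty": 0,"tz": 0,"ax": 0,"ay": 0,"az": 0,"claw": 0.2},
    {"tx": 0,"ty": 0,"tz": 0,"ax": 0,"ay": 0,"az": 0,"claw": 0.2},
    {"tx": 0,"ty": 0,"tz": 0,"ax": 0,"ay": 0,"az": 0,"claw": 0.2}
  ],
  "newtons": 15
}}

```text
time_s: 33.6
tcp_pos: [0.5376, 0.3483, 0.267]
eef_rot: [-179.6, 25.0, 28.0]
contact_force: [-0.5, -0.8, 1.1]
gripper_width: 0.0519
```

Call:
{"op": "step_arm", "data": {
  "increments": [
    {"tx": 4,"ty": 2,"tz": 9,"ax": 0,"ay": 0,"az": 0,"claw": 0.2},
    {"tx": 7,"ty": 4,"tz": 18,"ax": 0,"ay": 0,"az": 0,"claw": 0.2},
    {"tx": 7,"ty": 4,"tz": 18,"ax": 0,"ay": 0,"az": 0,"claw": 0.2},
    {"tx": 7,"ty": 4,"tz": 18,"ax": 0,"ay": 0,"az": 0,"claw": 0.2},
    {"tx": 7,"ty": 4,"tz": 20,"ax": 0,"ay": 0,"az": 0,"claw": 0.2},
    {"tx": 0,"ty": 0,"tz": 30,"ax": 0,"ay": 0,"az": 0,"claw": 0.2},
    {"tx": -20,"ty": -20,"tz": 30,"ax": 0,"ay": 0,"az": 0,"claw": 0.2},
    {"tx": -30,"ty": -30,"tz": 0,"ax": 0,"ay": 0,"az": 0,"claw": 0.2},
    {"tx": -30,"ty": -30,"tz": 0,"ax": 0,"ay": 0,"az": 0,"claw": 0.2},
    {"tx": -30,"ty": -30,"tz": 0,"ax": 0,"ay": 0,"az": 0,"claw": 0.2},
    {"tx": 0,"ty": -30,"tz": 0,"ax": 0,"ay": 0,"az": 0,"claw": 0.2},
    {"tx": 0,"ty": 0,"tz": 0,"ax": 0,"ay": 0,"az": 0,"claw": 0.2}
  ]
}}

```text
time_s: 34.8
tcp_pos: [0.459, 0.2234, 0.4129]
eef_rot: [-179.6, 24.8, 27.9]
contact_force: [-0.4, 0.4, 1.0]
gripper_width: 0.0526
```

```bash
python3 bk.py; cat > fin.py <<'E'
from h import *
from plan import trap,O
c=load('top');S=load('side');P=cloud(c)
hsv=cv2.cvtColor(c['image'],cv2.COLOR_BGR2HSV);R=trap().as_matrix()
m=cv2.inRange(hsv,(0,150,60),(8,255,255));m[:170]=0;m[215:]=0;m[:,:300]=0;m[:,380:]=0
ys,xs=np.nonzero(m);q=(P[ys,xs]-O)@R;print('grip',len(xs),np.nanmedian(q[q[:,2]>.034],0).round(4))
for n,C in(('top',c),('side',S)):
    q=cloud(C).reshape(-1,3)
    for nm,xy,z in(('hook',(.543,.35),.29),('turn',(.596,.257),.298)):
        k=(np.hypot(q[:,0]-xy[0],q[:,1]-xy[1])<.04)&(abs(q[:,2]-z)<.009);print(n,nm,k.sum(),np.nanmean(q[k],0).round(4) if k.any() else '')
print(r.get_state()['tcp_pos'].round(3))
a=cv2.resize(S['image'][110:220,185:285],(400,440),interpolation=cv2.INTER_CUBIC)
b=cv2.resize(c['image'][160:235,90:190],(400,300),interpolation=cv2.INTER_CUBIC)
o=np.zeros((440,800,3),np.uint8);o[:,:400]=a;o[:300,400:]=b;cv2.imwrite('pics/fin.png',o)
E
python3 fin.py
```

```text
34.9 bend [0.4691 0.2324 0.1768] [ 0.3 -0.1 27.8] F [ 0.   1.1 -1. ]
top 338 z pct [0.033 0.044 0.051 0.079] rim 304 [ 0.441 -0.311  0.042] ((440.5042419433594, -310.8835144042969), (75.90753936767578, 74.08761596679688), 89.17411804199219)
side 482 z pct [0.031 0.044 0.071 0.079] rim 398 [ 0.44  -0.313  0.042] ((440.423095703125, -313.0841064453125), (76.58818054199219, 77.56233978271484), 0.34653544425964355)
grip 131 [-1.000e-04 -1.328e-01  3.940e-02]
top hook 0 
top turn 83 [0.5965 0.2565 0.296 ]
side hook 48 [0.5385 0.3431 0.2871]
side turn 34 [0.5936 0.2505 0.2948]
[0.46  0.226 0.411]
```

The hook reads (0.5385, 0.3431) in the side view, 5 mm in front of its old place as intended. The gripper blocks the top view, so clear the arm and check numerically.

Call:
{"op": "step_arm", "data": {
  "increments": [
    {"tx": -5,"ty": -35,"tz": 10,"ax": 0,"ay": 0,"az": 0,"claw": 0.2},
    {"tx": -5,"ty": -35,"tz": 10,"ax": 0,"ay": 0,"az": 0,"claw": 0.2},
    {"tx": -5,"ty": -35,"tz": 0,"ax": 0,"ay": 0,"az": 0,"claw": 0.2},
    {"tx": -5,"ty": -35,"tz": 0,"ax": 0,"ay": 0,"az": 0,"claw": 0.2},
    {"tx": 0,"ty": 0,"tz": 0,"ax": 0,"ay": 0,"az": 0,"claw": 0.2},
    {"tx": 0,"ty": 0,"tz": 0,"ax": 0,"ay": 0,"az": 0,"claw": 0.2},
    {"tx": 0,"ty": 0,"tz": 0,"ax": 0,"ay": 0,"az": 0,"claw": 0.2}
  ]
}}

```text
time_s: 35.6
tcp_pos: [0.4401, 0.0873, 0.4298]
eef_rot: [-179.6, 25.1, 28.0]
contact_force: [-0.6, 0.2, 0.5]
gripper_width: 0.0528
```

```bash
python3 bk.py; python3 fin.py; python3 - <<'E'
from h import *
S=load('side');P=cloud(S)
# handle axis from side-depth points above the ledge
q=P[120:170,190:240].reshape(-1,3)
k=(np.hypot(q[:,0]-.539,q[:,1]-.347)<.024)&(q[:,2]>.215)&(q[:,2]<.288);q=q[k];print(len(q))
for a,b in((.215,.235),(.235,.26),(.26,.285)): g=q[(q[:,2]>a)&(q[:,2]<b)];print(a,len(g),g.mean(0).round(4))
E
```

```text
35.7 bend [0.4488 0.0935 0.1951] [ 0.3  0.1 27.9] F [ 0.4 -0.7 -0. ]
top 343 z pct [0.033 0.044 0.049 0.081] rim 309 [ 0.441 -0.311  0.043] ((440.635986328125, -311.04547119140625), (74.71942138671875, 76.2276611328125), 0.47077512741088867)
side 482 z pct [0.031 0.044 0.072 0.079] rim 396 [ 0.44  -0.313  0.043] ((439.72882080078125, -313.4161682128906), (77.82170104980469, 76.749755859375), 88.97601318359375)
grip 131 [ 0.0003 -0.1329  0.0395]
top hook 123 [0.5401 0.3483 0.2888]
top turn 23 [0.5922 0.2627 0.2964]
side hook 48 [0.539  0.3435 0.287 ]
side turn 32 [0.5944 0.2513 0.2947]
[0.44  0.087 0.43 ]
229
0.215 60 [0.5364 0.3414 0.2248]
0.235 79 [0.5368 0.3412 0.2474]
0.26 84 [0.5366 0.3412 0.2731]
```

```bash
python3 -c "
from plant import r
print(r.close_job())"
```

```text
the job is handed in; nothing more can be done
None
```

I handed the job in at about 36 s on the robot's clock, with every step done; the interface gives no verdict.

**What I did**
- **Gate:** I slid it 61 mm by its red grip until it clicked into the open stop.
- **Basket:** I took the hook rod from the rack, hooked the bail in the chute and lifted the basket out. I set it upright in the tray, unhooked it and hung the rod back in its own slot.

**What the last checks showed**
- **Gate:** the grip is 133 mm along -y from the port's centre, unchanged since the click.
- **Basket:** its rim is level at 0.043 m and centred at (0.4405, -0.312), within about 3 mm of my tray centre. It did not shift during unhooking.
- **Hook rod:** it is upright, with the handle top at 0.289 m (0.290 expected) and about 5 mm in front of its old place.
- **Turnscrew:** the side view has it within about 1.5 mm of its place. The last top view differed by about 7 mm, but with only 23 depth points; an earlier, fuller top view agreed to about 1 mm.
- **Robot:** the arm stood clear of everything at the end.

**What failed or was not checked**
- My first approach to the gate, with the tool leaning 40°, ran into joint limits. I then worked the gate with the tool vertical and the chute with a 15° lean.
- The 12-picture limit stopped me viewing the last picture, so the final checks are numbers only.
- I did not measure the mallet, hammer, toy truck, glue bottle, sander or dowel box again at the end.

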